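# Restock the cake-board holder

### The job

The pile in the steel cake-board holder is running low. Swing the holder's weighted arm up and back until it stays open, lay the loose oblong board of the same size as the pile flat and square on top of the pile inside the corner guides, then lower the arm so that it rests on that board again. Do not let the arm drop, and leave the other boards, the tarts and the fruit where they are.

Things in the scene. Friction and masses are not known exactly. Their poses are not given: they have to be found in the camera images.
- holder: fixed cake-board holder of folded dark coated steel sheet, 172 x 76 mm. Origin on the bench under the centre of the pile; own +x runs along the boards towards the hinge end, -x to the open front, z up. Four folded corner guides, straight to 52 mm above the bench, then flaring outwards to 63 mm. Two hinge cheeks 79 mm high at x = 75 to 101 mm
- bed (a point): centre of the holder's floor, 4 mm above the bench, axes as the holder's. Inside faces of the corner guides: 66 mm apart across (y = -33, +33) and 116 mm apart along (x = -58, +58), so a 110 x 60 mm board has 3 mm of play on each side. The side guides stand only at |x| = 37 to 58 mm: the middle of both long sides is open for fingers
- hinge (a point): middle of the arm's hinge axis, in the holder's frame at x = 88, y = 0, z = 72 mm; the axis is the holder's y
- weight_arm (a joint): angle of the weighted arm, rad: 0 = level over the pile, pointing to the holder's -x; grows as the front end is lifted; 1.57 upright; 2.0 = leaning back on its stop, where it stays by its own weight. Rests at about -0.12 on three boards, about 0 on four. A 7 mm bright rod with a steel weight, about 1 N to lift at the knob; no spring, little friction: let go short of upright, it falls
- knob_center (a point): centre of the black ball knob, 22 mm across, at the arm's free end, 183 mm from the hinge axis. In the holder's frame at arm angle a: x = 88 - 183 cos a, y = 0, z = 72 + 183 sin a (mm). Only the rod (12 mm collar at the knob) runs from it to the hinge, so it can be pinched along the holder's y and turns between the fingers
- foot (a point): lowest point of the steel weight on the middle of the arm (32 mm across, domed underneath), the foot that presses on the pile: 88 mm from the hinge along the arm and 28 mm below the rod's centre line
- board_center (a point): centre (half-way up) of the loose oblong board that is to be added: greyboard with white paper faces and brown edges, 110 mm long (own x), 60 mm wide (own y), 10 mm thick (z up), about 50 g, lying flat on the bench. Either end may go first
- pile0: lowest board of the pile in the holder, same size as the loose one, origin at the centre of its underside, 4 mm above the bench
- pile1: middle board of the pile, origin at the centre of its underside, 14 mm above the bench
- pile2: top board of the pile, origin at the centre of its underside, 24 mm above the bench; its top face is 34 mm above the bench
- short_board: a shorter board of the same make on the bench, 70 x 60 x 10 mm: not wanted; origin at the centre of its underside
- round_board: a round board of the same make on the bench, 80 mm across, 10 mm thick: not wanted; origin at the centre of its underside
- tart_a: custard tart, 92 mm across, 28 mm high, bystander; origin at the centre of its underside
- tart_b: second custard tart, same size, bystander
- nectarine: nectarine, 66 mm across, about 60 mm high, bystander
- plum: plum, 42 mm across, about 40 mm high, bystander

How it is judged:
By the outcome, as a careful person would: the job done as asked, in the order asked, and still so for the second after the job is handed in, with the robot touching nothing.
It also fails if it takes over 72 s, if anything falls off the work surface, if the arm or the gripper's body presses on something with over 40 N, if the wrist force passes 120 N, or if a joint passes its speed limit or range.

### The arm

A 6-joint arm with a two-finger parallel gripper is mounted at the origin on the work surface. World frame = base frame: x ahead of the robot, y to its left, z up, the work surface at z = 0. Lengths are in m, angles in rad, forces in N, time in s.
With the tool pointing down it reaches from about 0.375 to 0.925 m from the base axis. Payload 5.7 kg.
Tool frame: the origin (TCP) lies on the centre line of the jaws, within the pads' length; the fingertips stand 17 mm ahead of it and the grasp point (between the pads) lies 2 mm behind it; x points along the fingers, y is the direction in which the jaws open and shut, and the axes are right-handed (so a half turn about x gives the same grasp; the last joint's range is limited). The gripper opens to 85 mm and grips with 20 to 120 N. Pads are 22 mm wide; open, the fingers measure 114 mm over their backs; the gripper's body (76 mm by 85 mm) begins 54 mm behind the grasp point. The pads swing forward as they close: fully open they stand 13 mm farther back than shut.
Start: joints at [-1.242, 0.359, 1.51, -0, 1.272, -0.115], TCP at [0.258, -0.542, 0.248] pointing down, gripper open.
Joint ranges: [-2.97, 2.97], [-1.01, 2.36], [0.21, 2.38], [-0.96, 4.11], [0.2, 2.71], [-2.98, 2.98]. Speed limits (rad/s): [2.39, 2.39, 3.14, 3.14, 3.14, 3.14].

### API

Orientations are given as a rotation vector (axis times angle).
In Python, from cell import monitor, cams, bot, models gives the robot as it stands.
- The arm moves only by the tool arm_command, never from a script. Its argument "deltas" is text: rows parted by semicolons, each of 7 numbers parted by spaces: the shift along the world's x, y, z in units of 40 mm (1.0 is 40 mm), then the turn, a rotation vector about the world's x, y, z in units of 8 degrees (1.0 is 8 degrees), then the finger opening in mm, from 0 to 85.4. In form: x y z ax ay az jaw; .... A call has 1 to 20 rows; each row is the pose to reach, as a shift and turn from the pose commanded when the call began; what a row does not reach only later rows make up. A row lasts 1/10 s, in which the tool goes at most 50 mm and 8.59 degrees, less where a joint would pass 70% of its speed; a pose out of reach is approached as far as the arm can. A call with a gripper value outside its range is refused whole. The fingers move at their own pace and stop on an object; "newtons" is the grip in N (left out, the last holds). Time passes only in rows, so rows that repeat a pose let the fingers close. It gives the time, the measured TCP pose, the force and the opening at its end, in the units of the state.
- monitor.observe(): the state, without advancing time (a new reading comes with each control period).
- cams.camera(name): name is "side" or "top"; returns (picture, depth): 400x640x3 uint8, blue, green, red; 400x640 float32, m along the optical axis (not along the pixel's ray), 0 where there is no reading.
- cams.camera_model(name): a dict with "camera_matrix" (3x3 intrinsics, pixels), "world_from_camera" (4x4, takes a point from camera to world coordinates). Camera axes: x right, y up, looking along -z (the intrinsics and any distortion apply to the point x, -y, -z); pixel columns grow to the right and rows downward; lengths in m; the calibration is good to about 2 mm. A picture is of the moment at which its call begins. camera_model takes no time and is no camera call.
- bot.job_done(): hands the job in, once; it reports no verdict.
Trained networks look in the newest picture that a camera, given by its name, has taken for a name from the list of things; names that differ only in an ending like _2 or _b are one class to them, and where a whole thing is asked for, a point or a joint stands for the part that bears it (a point fixed in the world has none). Each returns a list of dicts, best first, with "confidence" (0 to 1); they miss things now and then, are a little off and sometimes report something else, mostly with a low value. They report only what shows in the picture. A call takes as long as a camera call.
- models.find_in(query, camera): "box" ([left, top, width, height] in pixels, round what is visible of it).
- models.regions_of(query, camera): "pixels" (400x640 bool, what is visible of it) and "box" ([left, top, width, height] in pixels, round what is visible of it).
The state is a dict: "time_s": time; "qpos": joint angles; "joint_vel": joint speeds; "joint_efforts": joint torques, N m; "position": TCP position; "tcp_rot": TCP orientation; "force": force on the tool from outside, world axes, zero at the start; "torque": the same for the moment, N m; "opening": opening from 0.0 (shut) to 1.0 (fully open).
Only numpy, scipy, OpenCV 4.12 (cv2) and the standard library are available. Lean on these libraries where they do the work, as an engineer would, in place of code of your own. Each camera call takes 0.05 s, during which the arm holds its last target.

## Working session

There is one attempt and no reset: what is moved stays moved. The work goes in short steps, Python scripts to look and compute and a tool call to move; the robot and the scene stay as the last step left them, time stands still between calls to the robot, and variables do not carry over. Pictures are saved under pics/ and viewed, and the job is handed in when it is done.

Besides the shell and the picture viewer there is one more tool, called after ">>>" as name(argument=value, ...) on one line, values as JSON. arm_command: Moves the arm, as the interface text tells. Its arguments: {"type":"object","properties":{"deltas":{"type":"string"},"newtons":{"type":"number"}},"required":["deltas"]}

```bash
ls; mkdir -p pics
python3 - <<'E'
from cell import monitor, cams, bot, models
import cv2
s=monitor.observe(); print(s)
for n in("side","top"):
    p,d=cams.camera(n); cv2.imwrite(f"pics/{n}0.png",p)
    m=cams.camera_model(n); print(n,m)
E
```

```text
pics
{'time_s': 0.0, 'qpos': array([-1.24206745e+00,  3.59524893e-01,  1.51145509e+00, -6.48153901e-06,
        1.27252091e+00, -1.15108878e-01]), 'joint_vel': array([ 0.00056777,  0.0014456 ,  0.00132137,  0.00159636, -0.00124249,
        0.00020726]), 'joint_efforts': array([-4.51328815e-03, -5.27632892e+01, -2.78620648e+01, -4.46617651e-04,
        1.29051073e-02,  2.59728375e-05]), 'position': array([ 0.25741394, -0.54123528,  0.24743311]), 'tcp_rot': array([ 1.97597885,  0.44782135, -1.97640345]), 'force': array([-0.22121632,  0.45112012,  0.4746273 ]), 'torque': array([-0.00549747, -0.03252034, -0.03820739]), 'opening': 0.9989392572396744}
side {'camera_matrix': array([[515.59194004,   0.        , 323.64114286],
       [  0.        , 515.59194004, 196.44737   ],
       [  0.        ,   0.        ,   1.        ]]), 'world_from_camera': array([[-0.9937051 ,  0.07463304, -0.08354686,  0.50801656],
       [-0.11086077, -0.54776073,  0.82925754,  0.89567043],
       [ 0.01612632,  0.83329952,  0.55258651,  0.63839859],
       [ 0.        ,  0.        ,  0.        ,  1.        ]])}
top {'camera_matrix': array([[385.28967511,   0.        , 324.12205887],
       [  0.        , 385.28967511, 199.07142175],
       [  0.        ,   0.        ,   1.        ]]), 'world_from_camera': array([[ 0.02226005,  0.99226952, -0.12208886,  0.5038112 ],
       [-0.99946454,  0.02501642,  0.02109037,  0.048845  ],
       [ 0.02398156,  0.12155401,  0.99229507,  1.03286396],
       [ 0.        ,  0.        ,  0.        ,  1.        ]])}
```

View pics/side0.png

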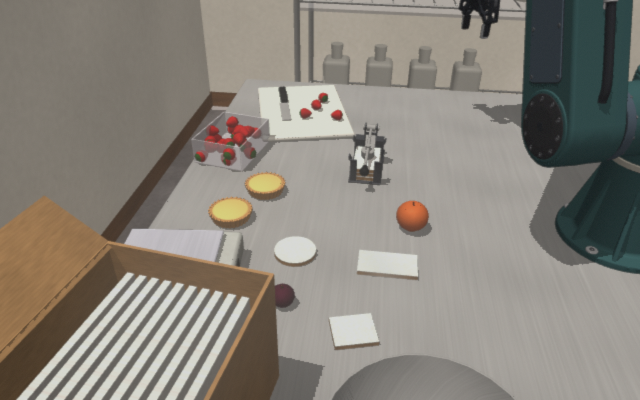

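View pics/top0.png

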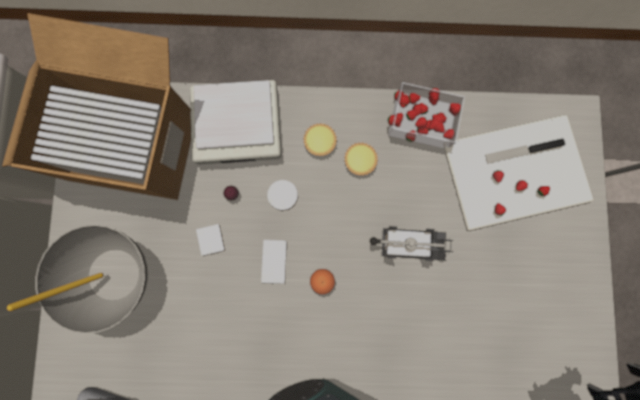

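The side view shows the holder at about (367,160), the loose oblong board at (388,264), the short board at (354,330), and the nectarine at (412,215). In the top view, the holder is at (412,244) with its knob at (375,243), so its front points to world +y. The oblong board is at (274,261).

```bash
cat > h.py <<'E'
import numpy as np, cv2
from cell import monitor, cams, bot, models
def cloud(n,d):
    m=cams.camera_model(n);K=m["camera_matrix"];T=m["world_from_camera"]
    v,u=np.mgrid[0:400,0:640]
    P=np.stack([(u-K[0,2])/K[0,0]*d,-(v-K[1,2])/K[1,1]*d,-d],-1)
    W=P@T[:3,:3].T+T[:3,3]; W[d==0]=np.nan
    return W
def proj(n,X):
    m=cams.camera_model(n);K=m["camera_matrix"];T=m["world_from_camera"]
    c=(np.atleast_2d(X)-T[:3,3])@T[:3,:3]
    return np.stack([K[0,0]*c[:,0]/-c[:,2]+K[0,2],K[1,1]*-c[:,1]/-c[:,2]+K[1,2]],-1)
def ray(n,uv,z):
    m=cams.camera_model(n);K=m["camera_matrix"];T=m["world_from_camera"]
    r=T[:3,:3]@np.array([(uv[0]-K[0,2])/K[0,0],-(uv[1]-K[1,2])/K[1,1],-1.])
    return T[:3,3]+r*(z-T[2,3])/r[2]
E
python3 - <<'E'
from h import *
np.set_printoptions(precision=4,suppress=True)
for n in("top","side"):
    p,d=cams.camera(n);W=cloud(n,d);np.save(f"{n}W.npy",W);np.save(f"{n}P.npy",p)
    for q in("board_center","holder","knob_center","weight_arm","pile2","nectarine","short_board"):
        for r in models.regions_of(q,n)[:3]:
            px=r["pixels"];w=W[px];
            w=w[~np.isnan(w[:,0])]
            print(n,q,round(r["confidence"],2),r["box"],px.sum(),np.median(w,0) if len(w) else None)
            if q in("board_center","short_board"):
                c,s,a=cv2.minAreaRect((w[:,:2]*1000).astype(np.float32)); print("   rect",c,s,a)
E
```

```text
top board_center 0.92 [263.5, 242.7, 24.2, 41.9] 953 [0.461  0.1547 0.0097]
   rect (462.1683349609375, 154.95545959472656) (59.91436004638672, 107.6899642944336) 89.37504577636719
top holder 0.63 [372.6, 224.7, 80.1, 39.1] 1159 [ 0.5153 -0.2388  0.0541]
top knob_center 0.93 [370.2, 234.3, 79.1, 14.2] 365 [ 0.5157 -0.1873  0.0604]
top knob_center 0.58 [198.4, 225.4, 27.9, 28.8] 556 [0.5121 0.3231 0.0097]
top weight_arm 0.77 [370.6, 233.3, 82.5, 20.6] 405 [ 0.5162 -0.1923  0.0617]
top pile2 0.8 [389.5, 233.3, 42.6, 22.0] 701 [ 0.5237 -0.1919  0.0336]
top pile2 0.35 [305.2, 125.5, 28.5, 31.1] 828 [0.789  0.0418 0.0241]
top nectarine 0.7 [308.1, 268.8, 28.5, 25.3] 535 [0.4169 0.0267 0.0513]
top nectarine 0.26 [268.5, 183.2, 29.6, 27.6] 695 [0.6382 0.1388 0.0096]
top short_board 0.71 [196.3, 224.6, 27.7, 30.5] 650 [0.5146 0.3231 0.0096]
   rect (515.0592041015625, 325.41827392578125) (71.51360321044922, 63.78695297241211) 14.66978645324707
side holder 0.75 [348.0, 120.0, 39.5, 65.9] 1311 [ 0.5153 -0.1857  0.0472]
side holder 0.54 [358.7, 125.2, 16.4, 49.2] 349 [ 0.5161 -0.1837  0.0581]
side holder 0.19 [277.0, 283.2, 19.1, 22.5] 388 [0.634  0.2856 0.0305]
side knob_center 0.83 [360.6, 121.7, 13.9, 51.3] 281 [ 0.5163 -0.1837  0.0583]
side weight_arm 0.8 [358.8, 125.3, 16.0, 52.3] 266 [ 0.5166 -0.1801  0.0579]
side pile2 0.65 [353.7, 173.8, 17.4, 8.5] 64 [ 0.5181 -0.1375  0.0096]
side pile2 0.56 [354.6, 148.6, 23.7, 23.1] 249 [ 0.5121 -0.1844  0.0339]
side pile2 0.25 [358.5, 124.9, 18.1, 51.0] 341 [ 0.5157 -0.1831  0.0579]
side nectarine 0.82 [395.9, 199.6, 36.9, 31.4] 789 [0.4159 0.0477 0.0443]
side nectarine 0.59 [357.7, 124.3, 17.8, 53.8] 388 [ 0.5157 -0.1842  0.0576]
side short_board 0.89 [327.5, 311.8, 53.2, 37.9] 1501 [0.5141 0.3301 0.0092]
   rect (514.0155029296875, 321.0333251953125) (73.76166534423828, 71.62272644042969) 15.673746109008789
```

Run:
```python
from h import *
a=np.load("topP.npy")[215:275,355:470]; b=np.load("sideP.npy")[110:195,335:400]
cv2.imwrite("pics/c1.png",cv2.resize(a,None,fx=6,fy=6,interpolation=cv2.INTER_CUBIC))
cv2.imwrite("pics/c2.png",cv2.resize(b,None,fx=7,fy=7,interpolation=cv2.INTER_CUBIC))
a=np.load("topP.npy")[235:290,255:295]
cv2.imwrite("pics/c3.png",cv2.resize(a,None,fx=8,fy=8,interpolation=cv2.INTER_CUBIC))
```

```text
(no output)
```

View pics/c1.png

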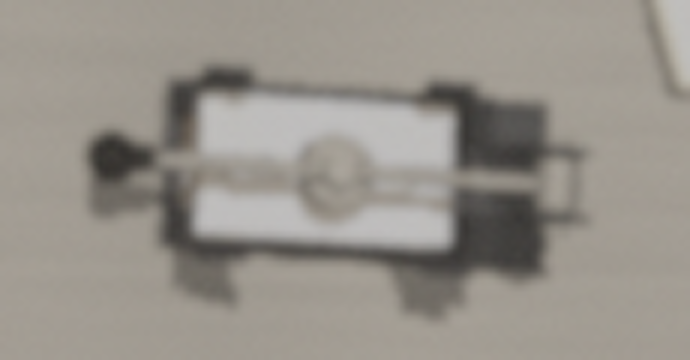

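View pics/c2.png

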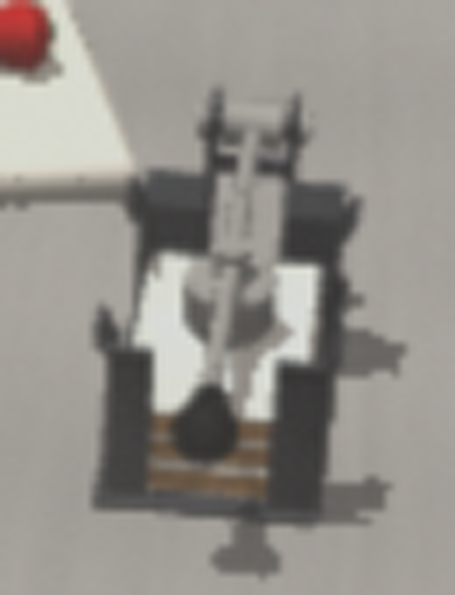

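Run:
```python
from h import *
np.set_printoptions(precision=4,suppress=True)
p=np.load("topP.npy");g=cv2.cvtColor(p,cv2.COLOR_BGR2GRAY)
# knob & rod end
k=ray("top",(373.7,241.2),.050); e=ray("top",(443.3,245.3),.072)
print("knob",k,"rodend",e, "yawx", np.degrees(np.arctan2(*(e-k)[[1,0]])))
kv=ray("side",(335+204/7,110+427/7),.050);print("knob side",kv)
for c in [(387.8,230),(431.7,232.2),(430.8,256.3),(386.7,255)]: print(ray("top",c,.034))
# bright mask pile
for nm,(x0,y0,x1,y1),z in(("pile",(380,222,440,262),.034),("board",(258,238,292,288),.010)):
    s=np.zeros_like(g);s[y0:y1,x0:x1]=(g[y0:y1,x0:x1]>(165 if nm=="board" else 150));
    print(nm,g[y0:y1,x0:x1].max(),s.sum())
    c=max(cv2.findContours(s,cv2.RETR_EXTERNAL,cv2.CHAIN_APPROX_NONE)[0],key=cv2.contourArea)[:,0]
    w=np.array([ray("top",q,z)[:2]*1000 for q in c],np.float32)
    print(cv2.minAreaRect(w), w.min(0),w.max(0))
W=np.load("sideW.npy");
p=np.load("sideP.npy");g=cv2.cvtColor(p,cv2.COLOR_BGR2GRAY)
m=np.zeros((400,640),bool);m[240:290,345:430]=1
m&=(W[...,2]>.006)&(W[...,2]<.013)&(g>170)
print("board side",cv2.minAreaRect((W[m][:,:2]*1000).astype(np.float32)))
s=m.astype(np.uint8);c=max(cv2.findContours(s,cv2.RETR_EXTERNAL,cv2.CHAIN_APPROX_NONE)[0],key=cv2.contourArea)[:,0]
print(cv2.minAreaRect(np.array([ray("side",q,.01)[:2]*1000 for q in c],np.float32)))
for n in("top","side"):
    W=np.load(n+"W.npy").reshape(-1,3)
    r=W[(abs(W[:,0]-.515)<.08)&(W[:,1]<-.07)&(W[:,1]>-.32)]
    for lo,hi in((.062,.085),(.03,.036),(.055,.062)):
        q=r[(r[:,2]>lo)&(r[:,2]<hi)]; print(n,lo,len(q),np.percentile(q,[2,50,98],axis=0)[:, :2].tolist())
```

```text
knob [ 0.5199 -0.1006  0.05  ] rodend [ 0.5133 -0.2715  0.072 ] yawx -92.21078016603099
knob side [ 0.5186 -0.1019  0.05  ]
[ 0.55   -0.1396  0.034 ]
[ 0.5469 -0.2543  0.034 ]
[ 0.4848 -0.2512  0.034 ]
[ 0.4856 -0.1369  0.034 ]
pile 190 1260
((517.9903564453125, -193.38829040527344), (107.06195068359375, 61.5395622253418), 89.36734771728516) [ 487.0901 -247.1886] [ 548.716  -140.1214]
board 190 1026
((463.6638488769531, 156.8386993408203), (62.4993896484375, 112.1043930053711), 88.80087280273438) [407.1273 125.6872] [520.0561 189.0881]
board side ((461.3984069824219, 155.6090087890625), (63.99510192871094, 110.34705352783203), 89.46984100341797)
((461.65020751953125, 156.17727661132812), (59.90752029418945, 109.87512969970703), 89.31277465820312)
top 0.062 293 [[0.4788591794578017, -0.28753069004741005], [0.5151515654678095, -0.2525646080062328], [0.5545137519861755, -0.09937324382214252]]
top 0.03 700 [[0.48772639168851795, -0.24996822482686906], [0.5219741577163939, -0.19287325486597706], [0.5465853111802683, -0.14089640481322205]]
top 0.055 294 [[0.47588089271816714, -0.2587975807989778], [0.5183704091711878, -0.1716454360132827], [0.5565386331354949, -0.09260175022639401]]
side 0.062 215 [[0.4781942842648128, -0.28386874546198104], [0.5139800407344186, -0.2615074152769711], [0.5534723010333633, -0.12458729198519501]]
side 0.03 362 [[0.48469720124729865, -0.25285080441753804], [0.5133012855488904, -0.18734666288147506], [0.5483828098278687, -0.13114890954845132]]
side 0.055 258 [[0.47694612939152015, -0.2674993862906442], [0.5188292453934278, -0.17001155529805712], [0.5550726022680733, -0.09040999810553908]]
```

View pics/c3.png

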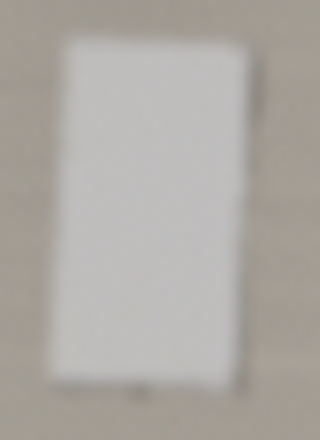

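```bash
cat >> h.py <<'E'
from scipy.ndimage import map_coordinates
def edge(n,g,A,B,out,rng=.008,N=30,lim=None):
    """world 3D nominal edge A->B, outward dir; returns 3D points at bright->dark half crossing on the plane"""
    R=[]
    for t in np.linspace(0,1,N):
        s=np.linspace(-rng,rng,81);X=(A+(B-A)*t)[None]+s[:,None]*out
        uv=proj(n,X);v=map_coordinates(g.astype(float),[uv[:,1],uv[:,0]],order=1)
        gr=-np.gradient(v); k=gr.argmax()
        if gr[k]<.8: continue
        w=np.clip(gr-gr[k]*.4,0,None)*(abs(np.arange(81)-k)<25)
        R.append(A+(B-A)*t+out*(w*s).sum()/w.sum())
    return np.array(R)
def robline(P,ax):
    """fit P[:,1-ax] = a+b*P[:,ax]"""
    x=P[:,ax];y=P[:,1-ax];k=np.ones(len(x),bool)
    for _ in range(6):
        b,a=np.polyfit(x[k],y[k],1);r=abs(y-a-b*x);k=r<max(.0006,2*np.median(r))
    return a,b,r[k].std(),k.sum()
E
cat > fit.py <<'E'
from h import *
np.set_printoptions(precision=4,suppress=True)
def rect(n,g,c,z,yaw,L=.110,Wd=.060,frac=(.9,.85)):
    u=np.array([np.cos(yaw),np.sin(yaw),0]);v=np.array([-u[1],u[0],0]);c=np.array([c[0],c[1],z])
    for nm,o,t,h,l in(("+v",v,u,Wd/2,L*frac[0]),("-v",-v,u,Wd/2,L*frac[0]),("+u",u,v,L/2,Wd*frac[1]),("-u",-u,v,L/2,Wd*frac[1])):
        E=edge(n,g,c+o*h-t*l/2,c+o*h+t*l/2,o)
        if len(E)<5: print(n,nm,"few");continue
        d=E-c; P=np.stack([d@t,d@o],-1)
        a,b,s,k=robline(P,0)
        print(n,nm,"offset mm %.2f (nom %.1f)"%(a*1e3,h*1e3),"ang deg %.2f"%np.degrees(np.arctan(b)*(1 if nm in("+v","-u") and 0 else 1)),"std %.2f n %d"%(s*1e3,k))
if __name__=="__main__":
    for n in("top","side"):
        g=cv2.cvtColor(np.load(n+"P.npy"),cv2.COLOR_BGR2GRAY)
        print("board");rect(n,g,(.462,.156),.010,0)
        print("pile");rect(n,g,(.516,-.194),.034,-np.pi/2-.03)
E
python3 fit.py
```

```text
board
top +v offset mm 30.65 (nom 30.0) ang deg -0.78 std 0.10 n 28
top -v offset mm 29.03 (nom 30.0) ang deg 0.60 std 0.17 n 26
top +u offset mm 56.58 (nom 55.0) ang deg 1.11 std 0.10 n 29
top -u offset mm 53.14 (nom 55.0) ang deg -0.17 std 0.13 n 29
pile
top +v offset mm 32.34 (nom 30.0) ang deg -0.98 std 0.14 n 30
top -v offset mm 29.49 (nom 30.0) ang deg 0.20 std 0.13 n 30
top +u offset mm 56.13 (nom 55.0) ang deg 0.95 std 0.16 n 28
top -u offset mm 56.26 (nom 55.0) ang deg -1.21 std 0.18 n 18
board
side +v offset mm 30.42 (nom 30.0) ang deg -0.84 std 0.15 n 30
side -v offset mm 30.06 (nom 30.0) ang deg 0.74 std 0.19 n 29
side +u offset mm 54.50 (nom 55.0) ang deg 1.18 std 0.09 n 30
side -u offset mm 54.78 (nom 55.0) ang deg 0.93 std 0.15 n 24
pile
side +v offset mm 26.92 (nom 30.0) ang deg 6.27 std 0.76 n 24
side -v offset mm 27.92 (nom 30.0) ang deg 5.35 std 0.95 n 27
side +u offset mm 54.98 (nom 55.0) ang deg 1.28 std 0.56 n 18
side -u offset mm 55.55 (nom 55.0) ang deg 1.37 std 0.20 n 14
```

Run:
```python
from h import *
from scipy.spatial.transform import Rotation as R
np.set_printoptions(precision=4,suppress=True)
s=monitor.observe();M=R.from_rotvec(s["tcp_rot"]).as_matrix();print(M,s["time_s"])
j=M[:,1];print("jaw ang",np.degrees(np.arctan2(j[1],j[0])))
# holder overlay
c=np.array([.5165,-.1945,0]);yaw=np.radians(-92.3);u=np.array([np.cos(yaw),np.sin(yaw),0]);v=np.array([-u[1],u[0],0]);z=np.array([0,0,1])
def H(x,y,zz): return c+u*x/1e3+v*y/1e3+z*zz/1e3
for n,(x0,y0,x1,y1),f in(("top",(355,215,470,275),6),("side",(335,110,400,195),7)):
    p=cv2.resize(np.load(n+"P.npy")[y0:y1,x0:x1],None,fx=f,fy=f,interpolation=cv2.INTER_CUBIC)
    def L(a,b,col):
        q=((proj(n,np.array([a,b]))-[x0,y0]+.5)*f).astype(int);cv2.line(p,tuple(map(int,q[0])),tuple(map(int,q[1])),col,1)
    for X,Y,Z,col in((55,30,34,(0,0,255)),(58,33,52,(0,255,0))):
        C=[H(X,Y,Z),H(X,-Y,Z),H(-X,-Y,Z),H(-X,Y,Z)]
        for i in range(4): L(C[i],C[(i+1)%4],col)
    a=-.12;L(H(88,0,72),H(88-183*np.cos(a),0,72+183*np.sin(a)),(255,0,0))
    L(H(75,30,79),H(101,30,79),(255,0,255));L(H(88,-20,72),H(88,20,72),(255,0,255))
    cv2.imwrite(f"pics/ov_{n}.png",p)
```

```text
[[-0.      0.4294 -0.9031]
 [ 0.     -0.9031 -0.4294]
 [-1.     -0.     -0.    ]] 0.9
jaw ang -64.57064091571814
```

View pics/ov_top.png

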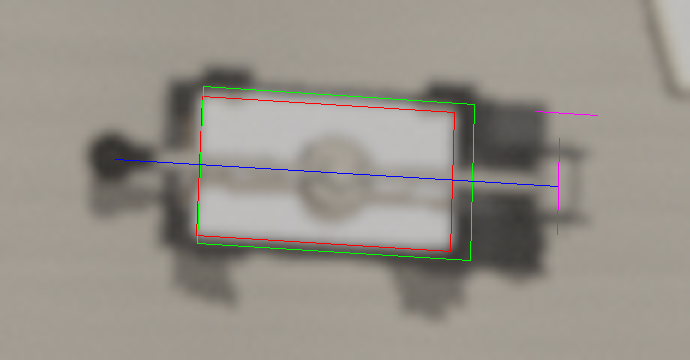

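View pics/ov_side.png

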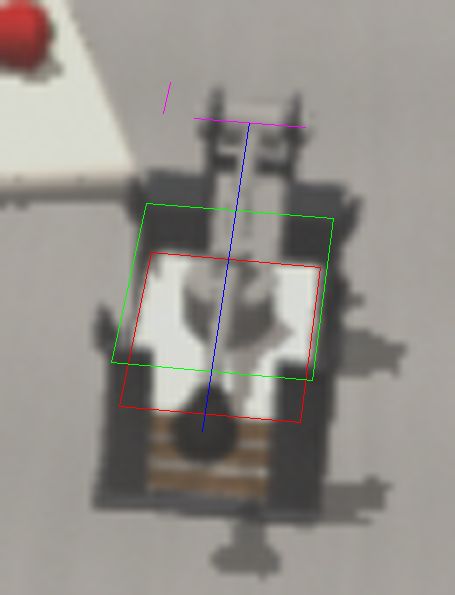

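```bash
cat > gen.py <<'E'
import numpy as np
def rows(d,N,jaw,hold=0,az=0,k=2):
    """smooth move by d (mm), az deg"""
    d=np.array(d,float)/40; o=[]
    for i in range(1,N+1):
        t=i/N;s=t*t*(3-2*t)
        o.append(" ".join(f"{v:.{k}f}".rstrip('0').rstrip('.') or '0' for v in [*(d*s),0,0,az/8*s])+f" {jaw}")
    o+= [o[-1]]*hold
    return "; ".join(o)
E
python3 -c "
from gen import *
print(rows([261,441,-98],16,85,1,62.3).replace('-0 ','0 '))"
```

```text
0.07 0.12 -0.03 0 0 0.09 85; 0.28 0.47 -0.11 0 0 0.33 85; 0.6 1.02 -0.23 0 0 0.72 85; 1.02 1.72 -0.38 0 0 1.22 85; 1.51 2.56 -0.57 0 0 1.81 85; 2.06 3.49 -0.78 0 0 2.46 85; 2.65 4.48 -1 0 0 3.17 85; 3.26 5.51 -1.23 0 0 3.89 85; 3.87 6.54 -1.45 0 0 4.62 85; 4.46 7.54 -1.67 0 0 5.32 85; 5.01 8.47 -1.88 0 0 5.98 85; 5.51 9.3 -2.07 0 0 6.57 85; 5.92 10.01 -2.22 0 0 7.07 85; 6.24 10.55 -2.34 0 0 7.45 85; 6.45 10.9 -2.42 0 0 7.7 85; 6.53 11.03 -2.45 0 0 7.79 85; 6.53 11.03 -2.45 0 0 7.79 85
```

>>> arm_command(deltas="0.07 0.12 -0.03 0 0 0.09 85; 0.28 0.47 -0.11 0 0 0.33 85; 0.6 1.02 -0.23 0 0 0.72 85; 1.02 1.72 -0.38 0 0 1.22 85; 1.51 2.56 -0.57 0 0 1.81 85; 2.06 3.49 -0.78 0 0 2.46 85; 2.65 4.48 -1 0 0 3.17 85; 3.26 5.51 -1.23 0 0 3.89 85; 3.87 6.54 -1.45 0 0 4.62 85; 4.46 7.54 -1.67 0 0 5.32 85; 5.01 8.47 -1.88 0 0 5.98 85; 5.51 9.3 -2.07 0 0 6.57 85; 5.92 10.01 -2.22 0 0 7.07 85; 6.24 10.55 -2.34 0 0 7.45 85; 6.45 10.9 -2.42 0 0 7.7 85; 6.53 11.03 -2.45 0 0 7.79 85; 6.53 11.03 -2.45 0 0 7.79 85", newtons=30)

```text
time_s: 2.6
position: [0.5185, -0.0994, 0.15]
tcp_rot: [1.236, 1.192, -1.237]
force: [-1.0, 0.3, 0.5]
opening: 0.996
```

Run:
```python
from h import *
from scipy.spatial.transform import Rotation as R
np.set_printoptions(precision=4,suppress=True)
s=monitor.observe();M=R.from_rotvec(s["tcp_rot"]).as_matrix();print(M[:,:2].T,np.degrees(np.arctan2(M[1,1],M[0,1])),s["position"],s["qpos"])
p,d=cams.camera("side");W=cloud("side",d)
cv2.imwrite("pics/s1.png",cv2.resize(p[60:260,230:530],None,fx=2.5,fy=2.5,interpolation=cv2.INTER_CUBIC))
m=(abs(W[...,0]-.52)<.09)&(abs(W[...,1]+.1)<.04)&(W[...,2]>.09)&(W[...,2]<.20)
w=W[m];print(len(w))
for lo in np.arange(.10,.18,.01):
    q=w[(w[:,2]>lo)&(w[:,2]<lo+.01)]
    if len(q): print("%.2f"%lo,len(q),np.percentile(q,[2,50,98],axis=0)[:,:2].round(3).tolist())
print(proj("side",s["position"]))
```

```text
[[-0.0008  0.0003 -1.    ]
 [ 0.9993 -0.037  -0.0008]] -2.123130012584979 [ 0.5185 -0.0994  0.15  ] [-0.3203  0.3705  1.7767  0.0001  0.9952 -0.2833]
406
0.14 7 [[0.47, -0.109], [0.559, -0.095], [0.565, -0.089]]
0.15 50 [[0.462, -0.103], [0.517, -0.092], [0.572, -0.086]]
0.16 59 [[0.462, -0.1], [0.559, -0.092], [0.572, -0.084]]
0.17 59 [[0.461, -0.098], [0.559, -0.092], [0.572, -0.087]]
[[366.9561 131.1134]]
```

View pics/s1.png

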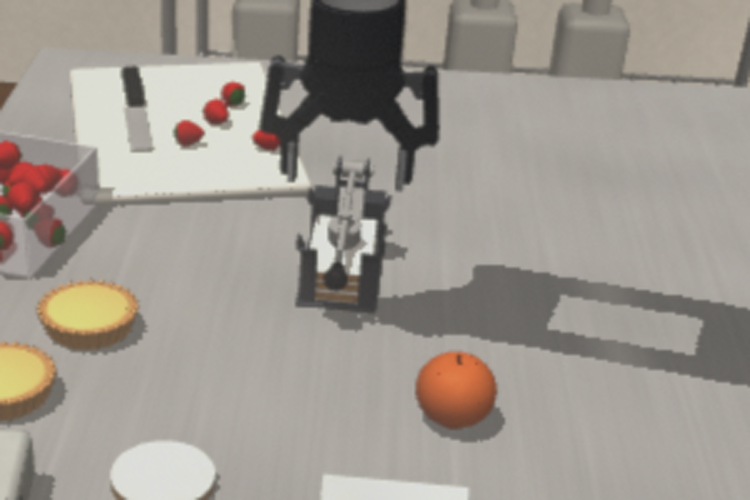

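```bash
python3 -c "
from gen import *
print(rows([1,-1.6,-103],8,85,1))"
```

```text
0 -0 -0.11 0 0 0 85; 0 -0.01 -0.4 0 0 0 85; 0.01 -0.01 -0.81 0 0 0 85; 0.01 -0.02 -1.29 0 0 0 85; 0.02 -0.03 -1.76 0 0 0 85; 0.02 -0.03 -2.17 0 0 0 85; 0.02 -0.04 -2.46 0 0 0 85; 0.03 -0.04 -2.58 0 0 0 85; 0.03 -0.04 -2.58 0 0 0 85
```

>>> arm_command(deltas="0 0 -0.11 0 0 0 85; 0 -0.01 -0.4 0 0 0 85; 0.01 -0.01 -0.81 0 0 0 85; 0.01 -0.02 -1.29 0 0 0 85; 0.02 -0.03 -1.76 0 0 0 85; 0.02 -0.03 -2.17 0 0 0 85; 0.02 -0.04 -2.46 0 0 0 85; 0.03 -0.04 -2.58 0 0 0 85; 0.03 -0.04 -2.58 0 0 0 40; 0.03 -0.04 -2.58 0 0 0 40; 0.03 -0.04 -2.58 0 0 0 30; 0.03 -0.04 -2.58 0 0 0 30; 0.03 -0.04 -2.58 0 0 0 30", newtons=25)

```text
time_s: 3.95
position: [0.5203, -0.1023, 0.0476]
tcp_rot: [1.238, 1.19, -1.238]
force: [0.0, 0.0, -0.0]
opening: 0.351
```

Run:
```python
from h import *
p,d=cams.camera("side");W=cloud("side",d)
cv2.imwrite("pics/s2.png",cv2.resize(p[60:220,280:480],None,fx=4,fy=4,interpolation=cv2.INTER_CUBIC))
m=(abs(W[...,0]-.52)<.06)&(abs(W[...,1]+.095)<.03)&(W[...,2]>.01)&(W[...,2]<.20)
w=W[m]
for lo in np.arange(.015,.08,.005):
    q=w[(w[:,2]>lo)&(w[:,2]<lo+.005)]
    if len(q): print("%.3f"%lo,len(q),np.percentile(q,[2,50,98],axis=0)[:,:2].round(3).tolist())
```

```text
0.030 7 [[0.5, -0.104], [0.534, -0.094], [0.54, -0.091]]
0.035 19 [[0.492, -0.101], [0.534, -0.093], [0.544, -0.091]]
0.040 22 [[0.492, -0.098], [0.502, -0.094], [0.546, -0.092]]
0.045 40 [[0.491, -0.103], [0.523, -0.094], [0.546, -0.087]]
0.050 45 [[0.494, -0.103], [0.518, -0.093], [0.546, -0.087]]
0.055 70 [[0.492, -0.123], [0.519, -0.095], [0.544, -0.088]]
0.060 36 [[0.491, -0.11], [0.523, -0.096], [0.546, -0.09]]
0.065 25 [[0.491, -0.111], [0.534, -0.094], [0.548, -0.089]]
0.070 24 [[0.485, -0.101], [0.502, -0.093], [0.55, -0.088]]
0.075 45 [[0.478, -0.099], [0.5, -0.093], [0.562, -0.087]]
```

View pics/s2.png

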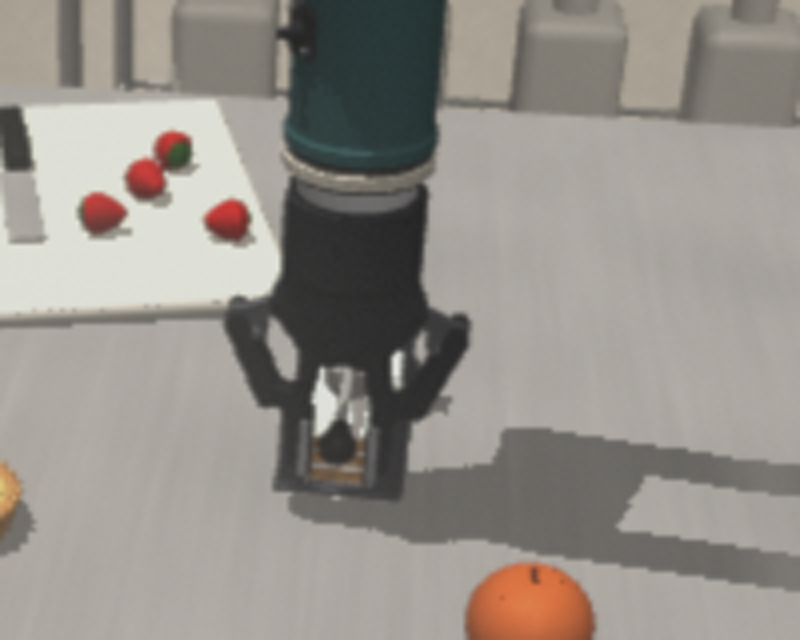

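The knob at (338,440) sits midway between the fingers at (305,452) and (372,455), so I can close.

>>> arm_command(deltas="0 0 0 0 0 0 20; 0 0 0 0 0 0 10; 0 0 0 0 0 0 10; 0 0 0 0 0 0 10; 0 0 0 0 0 0 10", newtons=30)

```text
time_s: 4.5
position: [0.5211, -0.1024, 0.0474]
tcp_rot: [1.239, 1.189, -1.237]
force: [4.8, 2.0, 1.7]
opening: 0.233
```

```bash
cat >> gen.py <<'E'
def arc(a0,a1,N,jaw,hold=0,yaw=-92.3,r=183,start=True,x0=0,smooth=True):
    u=np.array([np.cos(np.radians(yaw)),np.sin(np.radians(yaw))]);o=[]
    for i in range(1,N+1):
        t=i/N;s=t*t*(3-2*t) if smooth else t
        a=a0+(a1-a0)*s
        X=-r*(np.cos(a)-np.cos(a0));Z=r*(np.sin(a)-np.sin(a0))
        d=np.array([u[0]*X+x0*s,u[1]*X,Z])/40
        o.append(" ".join(f"{v:.2f}" for v in d)+f" 0 0 0 {jaw}")
    o+=[o[-1]]*hold
    return "; ".join(o)
E
python3 -c "
from gen import *
print(arc(-.12,.3,10,10,1,x0=.5))"
```

```text
0.00 0.01 0.05 0 0 0 10; 0.00 0.02 0.20 0 0 0 10; 0.00 0.03 0.41 0 0 0 10; 0.01 0.03 0.68 0 0 0 10; 0.01 0.01 0.96 0 0 0 10; 0.01 -0.02 1.24 0 0 0 10; 0.01 -0.07 1.50 0 0 0 10; 0.01 -0.12 1.71 0 0 0 10; 0.01 -0.16 1.85 0 0 0 10; 0.01 -0.17 1.90 0 0 0 10; 0.01 -0.17 1.90 0 0 0 10
```

>>> arm_command(deltas="0 0.01 0.05 0 0 0 10; 0 0.02 0.2 0 0 0 10; 0 0.03 0.41 0 0 0 10; 0.01 0.03 0.68 0 0 0 10; 0.01 0.01 0.96 0 0 0 10; 0.01 -0.02 1.24 0 0 0 10; 0.01 -0.07 1.5 0 0 0 10; 0.01 -0.12 1.71 0 0 0 10; 0.01 -0.16 1.85 0 0 0 10; 0.01 -0.17 1.9 0 0 0 10; 0.01 -0.17 1.9 0 0 0 10")

```text
time_s: 5.6
position: [0.5207, -0.1095, 0.1233]
tcp_rot: [1.238, 1.189, -1.238]
force: [5.5, -1.8, -1.8]
opening: 0.233
```

```bash
python3 -c "
from gen import *
print(arc(.3,1.2,18,10,1,x0=.5))
print(arc(1.2,2.0,18,10,1))"
python3 - <<'E'
from h import *
p,d=cams.camera("side")
cv2.imwrite("pics/s3.png",cv2.resize(p[40:220,280:480],None,fx=3,fy=3,interpolation=cv2.INTER_CUBIC))
E
```

```text
-0.00 -0.01 0.04 0 0 0 10; -0.00 -0.04 0.13 0 0 0 10; -0.00 -0.10 0.29 0 0 0 10; -0.01 -0.18 0.49 0 0 0 10; -0.01 -0.29 0.72 0 0 0 10; -0.01 -0.43 0.97 0 0 0 10; -0.02 -0.60 1.24 0 0 0 10; -0.03 -0.80 1.51 0 0 0 10; -0.03 -1.02 1.77 0 0 0 10; -0.04 -1.26 2.01 0 0 0 10; -0.05 -1.52 2.22 0 0 0 10; -0.06 -1.77 2.41 0 0 0 10; -0.07 -2.01 2.57 0 0 0 10; -0.08 -2.24 2.70 0 0 0 10; -0.09 -2.43 2.79 0 0 0 10; -0.09 -2.58 2.86 0 0 0 10; -0.10 -2.68 2.90 0 0 0 10; -0.10 -2.71 2.91 0 0 0 10; -0.10 -2.71 2.91 0 0 0 10
-0.00 -0.03 0.01 0 0 0 10; -0.00 -0.12 0.04 0 0 0 10; -0.01 -0.26 0.09 0 0 0 10; -0.02 -0.44 0.15 0 0 0 10; -0.03 -0.66 0.20 0 0 0 10; -0.04 -0.91 0.25 0 0 0 10; -0.05 -1.19 0.29 0 0 0 10; -0.06 -1.49 0.31 0 0 0 10; -0.07 -1.79 0.31 0 0 0 10; -0.08 -2.09 0.29 0 0 0 10; -0.10 -2.39 0.25 0 0 0 10; -0.11 -2.66 0.20 0 0 0 10; -0.12 -2.91 0.13 0 0 0 10; -0.13 -3.13 0.07 0 0 0 10; -0.13 -3.31 0.00 0 0 0 10; -0.14 -3.44 -0.05 0 0 0 10; -0.14 -3.53 -0.09 0 0 0 10; -0.14 -3.56 -0.10 0 0 0 10; -0.14 -3.56 -0.10 0 0 0 10
```

View pics/s3.png

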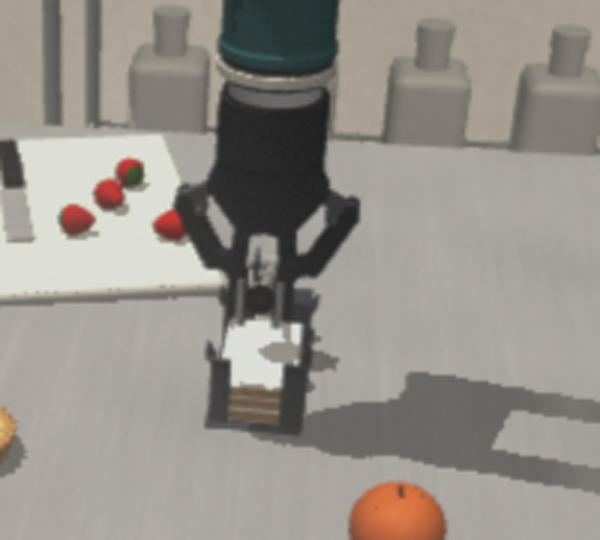

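The knob at (260,298) is held between the pads and the arm is rising. The pile still looks square at (258,390).

>>> arm_command(deltas="0 -0.01 0.04 0 0 0 10; 0 -0.04 0.13 0 0 0 10; 0 -0.1 0.29 0 0 0 10; -0.01 -0.18 0.49 0 0 0 10; -0.01 -0.29 0.72 0 0 0 10; -0.01 -0.43 0.97 0 0 0 10; -0.02 -0.6 1.24 0 0 0 10; -0.03 -0.8 1.51 0 0 0 10; -0.03 -1.02 1.77 0 0 0 10; -0.04 -1.26 2.01 0 0 0 10; -0.05 -1.52 2.22 0 0 0 10; -0.06 -1.77 2.41 0 0 0 10; -0.07 -2.01 2.57 0 0 0 10; -0.08 -2.24 2.7 0 0 0 10; -0.09 -2.43 2.79 0 0 0 10; -0.09 -2.58 2.86 0 0 0 10; -0.1 -2.68 2.9 0 0 0 10; -0.1 -2.71 2.91 0 0 0 10; -0.1 -2.71 2.91 0 0 0 10")

```text
time_s: 7.55
position: [0.516, -0.2173, 0.2393]
tcp_rot: [1.238, 1.191, -1.239]
force: [1.7, 1.2, 0.3]
opening: 0.234
```

>>> arm_command(deltas="0 -0.03 0.01 0 0 0 10; 0 -0.12 0.04 0 0 0 10; -0.01 -0.26 0.09 0 0 0 10; -0.02 -0.44 0.15 0 0 0 10; -0.03 -0.66 0.2 0 0 0 10; -0.04 -0.91 0.25 0 0 0 10; -0.05 -1.19 0.29 0 0 0 10; -0.06 -1.49 0.31 0 0 0 10; -0.07 -1.79 0.31 0 0 0 10; -0.08 -2.09 0.29 0 0 0 10; -0.1 -2.39 0.25 0 0 0 10; -0.11 -2.66 0.2 0 0 0 10; -0.12 -2.91 0.13 0 0 0 10; -0.13 -3.13 0.07 0 0 0 10; -0.13 -3.31 0 0 0 0 10; -0.13 -3.41 -0.04 0 0 0 10; -0.13 -3.41 -0.04 0 0 0 10")

```text
time_s: 9.25
position: [0.5102, -0.3549, 0.2373]
tcp_rot: [1.237, 1.192, -1.24]
force: [-7.6, -0.9, 2.5]
opening: 0.234
```

>>> arm_command(deltas="-0.02 -0.05 -0.02 0 0 0 10; -0.02 -0.1 -0.04 0 0 0 10; -0.02 -0.12 -0.05 0 0 0 10; -0.02 -0.12 -0.05 0 0 0 10")

```text
time_s: 9.65
position: [0.51, -0.359, 0.2355]
tcp_rot: [1.238, 1.191, -1.239]
force: [-4.9, -1.1, 0.8]
opening: 0.23
```

>>> arm_command(deltas="-0.02 -0.04 -0.02 0 0 0 10; -0.02 -0.07 -0.03 0 0 0 10; -0.02 -0.07 -0.03 0 0 0 10")

```text
time_s: 9.95
position: [0.5098, -0.3616, 0.2344]
tcp_rot: [1.238, 1.19, -1.238]
force: [-3.0, 0.4, -0.7]
opening: 0.235
```

Run:
```python
from h import *
s=monitor.observe();print(s["position"],s["force"])
p,d=cams.camera("side")
cv2.imwrite("pics/s4.png",cv2.resize(p[20:220,280:480],None,fx=3,fy=3,interpolation=cv2.INTER_CUBIC))
```

```text
[ 0.5098119  -0.36161182  0.23438489] [-3.03165394  0.36682548 -0.72592169]
```

View pics/s4.png

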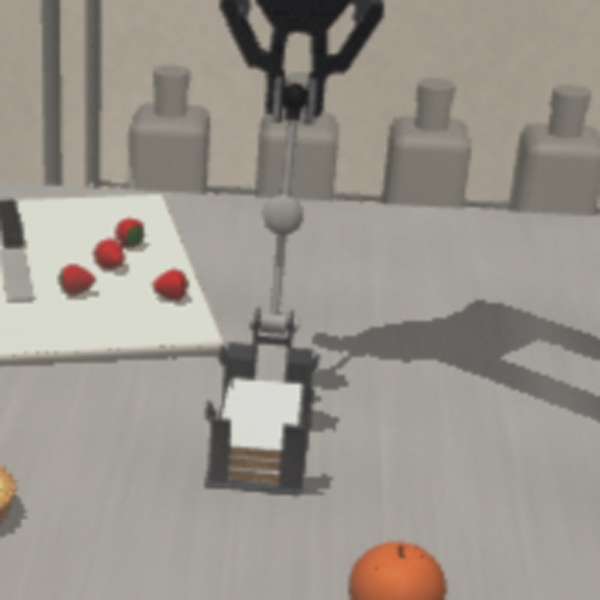

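The arm is fully back, with the knob at (295,93), and the pile is clear. I'll release it gently and then rise.

>>> arm_command(deltas="0 0 0 0 0 0 21; 0 0 0 0 0 0 24; 0 0 0 0 0 0 27; 0 0 0 0 0 0 30; 0 0 0 0 0 0 45; 0 0 0 0 0 0 60; 0 0 0.3 0 0 0 75; 0 0 0.7 0 0 0 75; 0 0 1 0 0 0 75")

```text
time_s: 10.9
position: [0.51, -0.3618, 0.2764]
tcp_rot: [1.238, 1.189, -1.238]
force: [-0.0, -0.6, 0.2]
opening: 0.879
```

Run:
```python
from h import *
p,d=cams.camera("side");W=cloud("side",d);np.save("sideP2.npy",p)
cv2.imwrite("pics/s5.png",cv2.resize(p[20:220,280:480],None,fx=3,fy=3,interpolation=cv2.INTER_CUBIC))
p,d=cams.camera("top");np.save("topP2.npy",p)
cv2.imwrite("pics/t5.png",cv2.resize(p[215:275,355:490],None,fx=5,fy=5,interpolation=cv2.INTER_CUBIC))
```

```text
(no output)
```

View pics/s5.png

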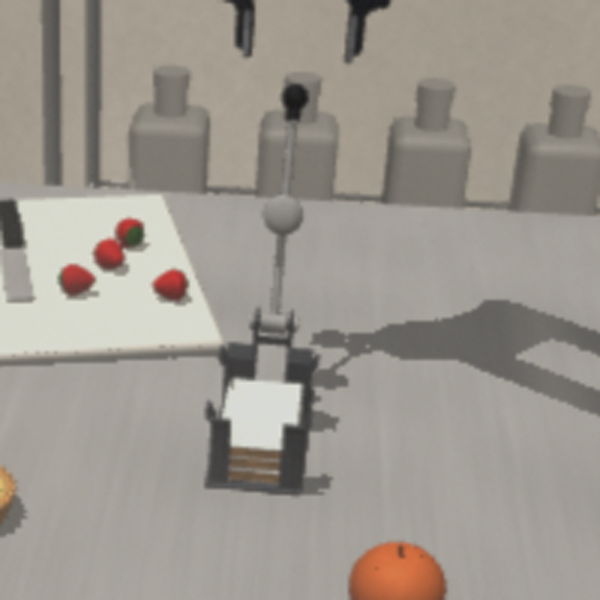

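View pics/t5.png

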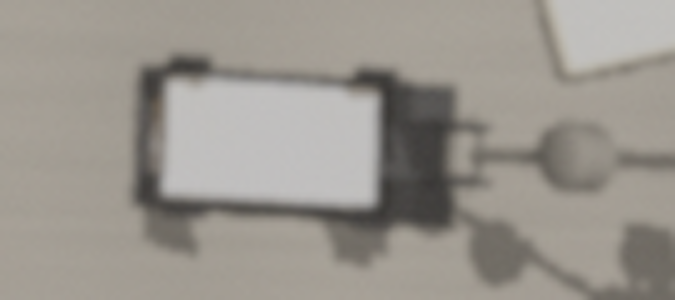

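```bash
cat > f2.py <<'E'
from fit import *
for n in("top","side"):
    g=cv2.cvtColor(np.load(n+"P2.npy"),cv2.COLOR_BGR2GRAY)
    rect(n,g,(.517,-.1945),.034,np.radians(-92.6),frac=(.6,.6))
E
python3 f2.py
python3 - <<'E'
from h import *
np.set_printoptions(precision=4,suppress=True)
c=np.array([.517,-.1945,0]);yaw=np.radians(-92.6);u=np.array([np.cos(yaw),np.sin(yaw),0]);v=np.array([-u[1],u[0],0]);z=np.array([0,0,1])
def H(x,y,zz): return c+u*x/1e3+v*y/1e3+z*zz/1e3
for n,(x0,y0,x1,y1),f in(("top",(375,215,460,275),9),("side",(340,120,390,190),8)):
    p=cv2.resize(np.load(n+"P2.npy")[y0:y1,x0:x1],None,fx=f,fy=f,interpolation=cv2.INTER_CUBIC)
    def L(a,b,col):
        q=((proj(n,np.array([a,b]))-[x0,y0]+.5)*f).astype(int);cv2.line(p,tuple(map(int,q[0])),tuple(map(int,q[1])),col,1)
    for X,Y,Z,col in((55,30,34,(0,0,255)),(58,33,52,(0,255,0)),):
        C=[H(X,Y,Z),H(X,-Y,Z),H(-X,-Y,Z),H(-X,Y,Z)]
        for i in range(4): L(C[i],C[(i+1)%4],col)
    C=[H(101,38,0),H(101,-38,0),H(-71,-38,0),H(-71,38,0)]
    for i in range(4): L(C[i],C[(i+1)%4],(255,255,0))
    L(H(75,-20,79),H(101,-20,79),(255,0,255));L(H(75,20,79),H(101,20,79),(255,0,255));
    cv2.imwrite(f"pics/ov2_{n}.png",p)
E
```

```text
top +v offset mm 31.35 (nom 30.0) ang deg 0.08 std 0.15 n 30
top -v offset mm 30.42 (nom 30.0) ang deg -0.44 std 0.09 n 30
top +u offset mm 55.92 (nom 55.0) ang deg 0.18 std 0.10 n 30
top -u offset mm 55.63 (nom 55.0) ang deg 3.47 std 0.14 n 24
side +v offset mm 26.58 (nom 30.0) ang deg 7.99 std 0.67 n 24
side -v offset mm 28.21 (nom 30.0) ang deg 9.49 std 1.05 n 26
side +u offset mm 55.05 (nom 55.0) ang deg -2.49 std 0.43 n 28
side -u offset mm 56.14 (nom 55.0) ang deg 0.75 std 0.18 n 23
```

View pics/ov2_top.png

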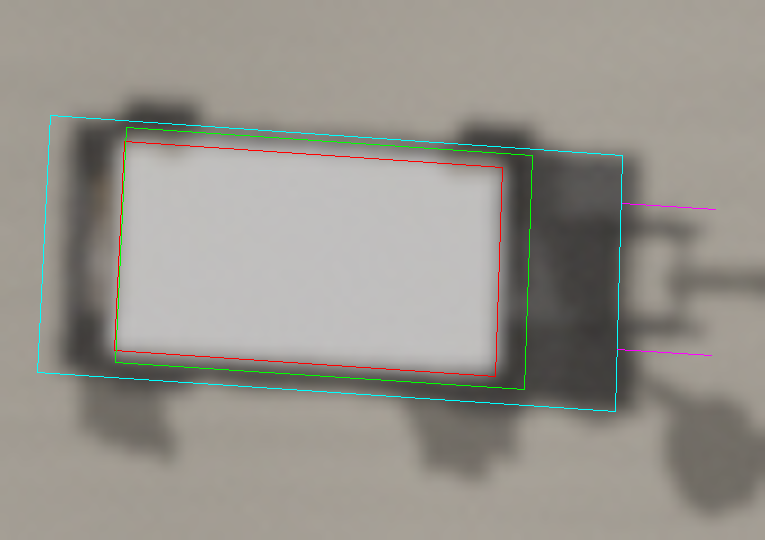

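View pics/ov2_side.png

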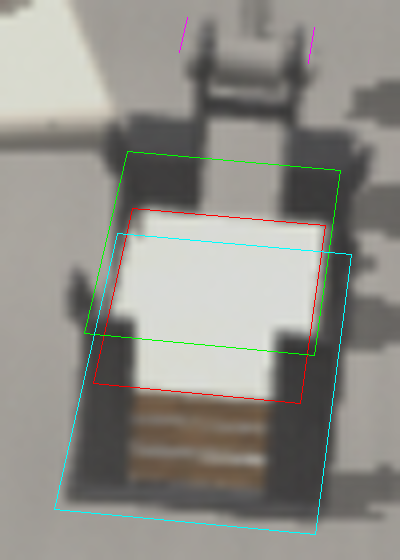

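```bash
python3 -c "
from gen import *
print(rows([-46.5,518.3,-176],19,75,1,91.3))"
```

```text
-0.01 0.1 -0.04 0 0 0.09 75; -0.04 0.4 -0.14 0 0 0.35 75; -0.08 0.87 -0.29 0 0 0.76 75; -0.13 1.48 -0.5 0 0 1.3 75; -0.2 2.22 -0.75 0 0 1.96 75; -0.27 3.06 -1.04 0 0 2.7 75; -0.36 3.98 -1.35 0 0 3.51 75; -0.44 4.96 -1.68 0 0 4.37 75; -0.54 5.97 -2.03 0 0 5.26 75; -0.63 6.99 -2.37 0 0 6.16 75; -0.72 8 -2.72 0 0 7.05 75; -0.81 8.98 -3.05 0 0 7.91 75; -0.89 9.9 -3.36 0 0 8.72 75; -0.96 10.74 -3.65 0 0 9.46 75; -1.03 11.48 -3.9 0 0 10.11 75; -1.08 12.09 -4.11 0 0 10.65 75; -1.13 12.56 -4.26 0 0 11.06 75; -1.15 12.85 -4.36 0 0 11.32 75; -1.16 12.96 -4.4 0 0 11.41 75; -1.16 12.96 -4.4 0 0 11.41 75
```

>>> arm_command(deltas="-0.01 0.1 -0.04 0 0 0.09 75; -0.04 0.4 -0.14 0 0 0.35 75; -0.08 0.87 -0.29 0 0 0.76 75; -0.13 1.48 -0.5 0 0 1.3 75; -0.2 2.22 -0.75 0 0 1.96 75; -0.27 3.06 -1.04 0 0 2.7 75; -0.36 3.98 -1.35 0 0 3.51 75; -0.44 4.96 -1.68 0 0 4.37 75; -0.54 5.97 -2.03 0 0 5.26 75; -0.63 6.99 -2.37 0 0 6.16 75; -0.72 8 -2.72 0 0 7.05 75; -0.81 8.98 -3.05 0 0 7.91 75; -0.89 9.9 -3.36 0 0 8.72 75; -0.96 10.74 -3.65 0 0 9.46 75; -1.03 11.48 -3.9 0 0 10.11 75; -1.08 12.09 -4.11 0 0 10.65 75; -1.13 12.56 -4.26 0 0 11.06 75; -1.15 12.85 -4.36 0 0 11.32 75; -1.16 12.96 -4.4 0 0 11.41 75; -1.16 12.96 -4.4 0 0 11.41 75")

```text
time_s: 13.0
position: [0.4626, 0.1571, 0.0983]
tcp_rot: [0.012, 1.572, -0.013]
force: [-0.2, -0.2, -0.7]
opening: 0.88
```

```bash
cat > look.py <<'E'
import sys
from h import *
from scipy.spatial.transform import Rotation as R
np.set_printoptions(precision=4,suppress=True)
s=monitor.observe();M=R.from_rotvec(s["tcp_rot"]).as_matrix();print("pos",s["position"],"jaw",np.degrees(np.arctan2(M[1,1],M[0,1])),"F",s["force"],"op",s["opening"]*85.4,"t",s["time_s"],"axis",M[:,0])
n,x0,y0,x1,y1,f,out=sys.argv[1],*map(int,sys.argv[2:7]),sys.argv[7]
p,d=cams.camera(n);np.save(n+"P3.npy",p);np.save(n+"W3.npy",cloud(n,d))
cv2.imwrite("pics/"+out,cv2.resize(p[y0:y1,x0:x1],None,fx=f,fy=f,interpolation=cv2.INTER_CUBIC))
E
python3 look.py side 300 160 500 310 4 s6.png
python3 - <<'E'
import numpy as np
W=np.load("sideW3.npy");w=W[(abs(W[...,0]-.4635)<.03)&(abs(W[...,1]-.1565)<.075)&(W[...,2]>.06)&(W[...,2]<.2)]
for lo in np.arange(.07,.13,.005):
    q=w[(w[:,2]>lo)&(w[:,2]<lo+.005)]
    if len(q): print("%.3f"%lo,len(q),np.percentile(q,[2,50,98],axis=0)[:,:2].round(3).tolist())
E
```

```text
pos [0.4626 0.1571 0.0983] jaw 89.08117647517892 F [-0.1917 -0.2365 -0.7334] op 75.13613308971236 t 13.0 axis [-0.0009 -0.0004 -1.    ]
0.085 1 [[0.456, 0.199], [0.456, 0.199], [0.456, 0.199]]
0.090 19 [[0.452, 0.116], [0.464, 0.201], [0.472, 0.202]]
0.095 21 [[0.452, 0.198], [0.461, 0.202], [0.472, 0.206]]
0.100 32 [[0.451, 0.199], [0.463, 0.205], [0.473, 0.209]]
0.105 28 [[0.451, 0.199], [0.461, 0.206], [0.472, 0.21]]
0.110 29 [[0.452, 0.199], [0.464, 0.207], [0.472, 0.209]]
0.115 41 [[0.452, 0.12], [0.462, 0.204], [0.472, 0.21]]
0.120 15 [[0.456, 0.204], [0.463, 0.207], [0.468, 0.209]]
```

View pics/s6.png

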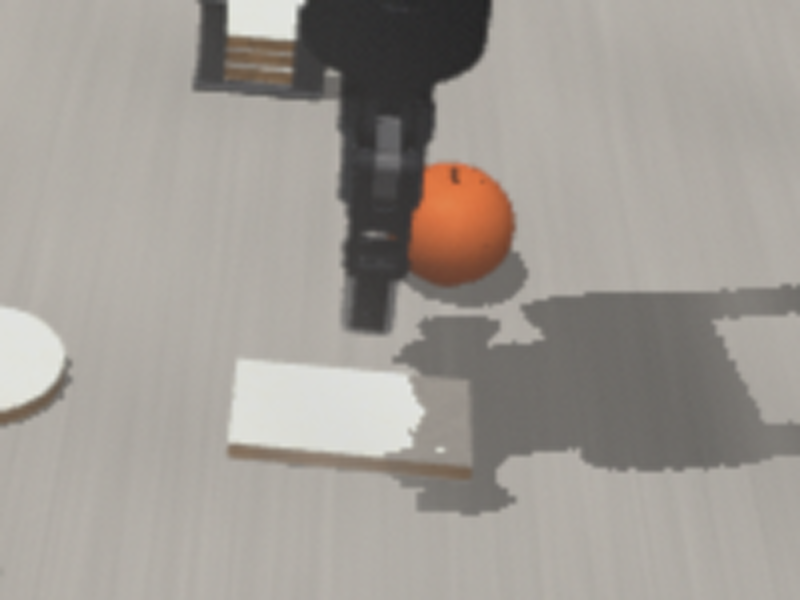

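>>> arm_command(deltas="0.01 0 -0.1 0 0 0.02 75; 0.01 -0.01 -0.33 0 0 0.02 75; 0.01 -0.01 -0.66 0 0 0.02 75; 0.01 -0.01 -1.05 0 0 0.02 75; 0.01 -0.01 -1.44 0 0 0.02 75; 0.01 -0.01 -1.77 0 0 0.02 75; 0.01 -0.01 -1.95 0 0 0.02 75; 0.01 -0.01 -2.05 0 0 0.02 75; 0.01 -0.01 -2.1 0 0 0.02 72; 0.01 -0.01 -2.1 0 0 0.02 68; 0.01 -0.01 -2.1 0 0 0.02 65; 0.01 -0.01 -2.1 0 0 0.02 65", newtons=35)

```text
time_s: 14.25
position: [0.464, 0.1566, 0.0151]
tcp_rot: [0.011, 1.57, -0.011]
force: [0.6, 0.2, -0.5]
opening: 0.758
```

```bash
python3 look.py side 330 200 450 300 6 s7.png
```

```text
pos [0.464  0.1566 0.0151] jaw 89.19045439568882 F [ 0.6075  0.2453 -0.4645] op 64.75724154914653 t 14.25 axis [ 0.001   0.0001 -1.    ]
```

View pics/s7.png

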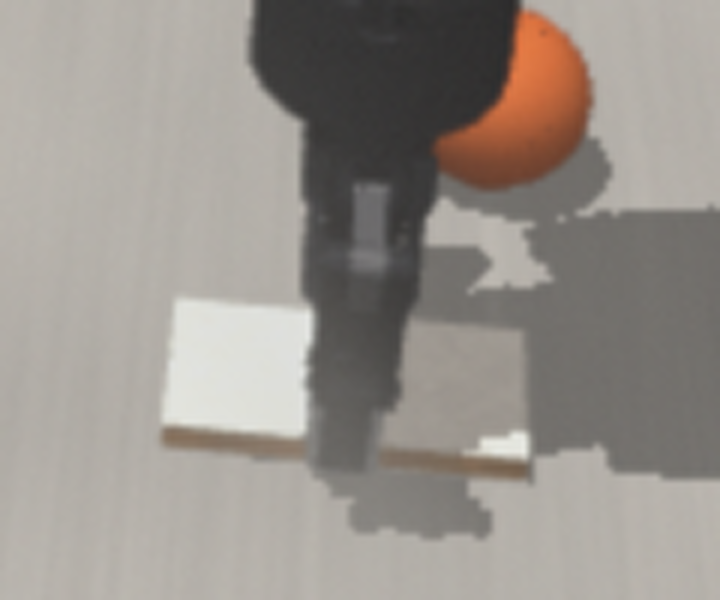

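The tip at (344,470) is centred on the board edge, which runs from 162 to 530. Closing.

>>> arm_command(deltas="0 0 0 0 0 0 60; 0 0 0 0 0 0 55; 0 0 0 0 0 0 50; 0 0 0 0 0 0 50; 0 0 0 0 0 0 50", newtons=35)

```text
time_s: 14.8
position: [0.4639, 0.1567, 0.0152]
tcp_rot: [0.011, 1.57, -0.011]
force: [-0.5, -0.1, 4.1]
opening: 0.687
```

>>> arm_command(deltas="0 0 0.1 0 0 0 50; 0 0 0.33 0 0 0 50; 0 0 0.66 0 0 0 50; 0 0 1.05 0 0 0 50; 0 0 1.5 0 0 0 50; 0 0 1.9 0 0 0 50; 0 0 2.2 0 0 0 50; 0 0 2.4 0 0 0 50; 0 0 2.5 0 0 0 50; 0 0 2.5 0 0 0 50")

```text
time_s: 15.8
position: [0.4637, 0.1566, 0.115]
tcp_rot: [0.011, 1.57, -0.011]
force: [-0.0, -0.4, -0.5]
opening: 0.691
```

```bash
python3 look.py side 310 140 460 260 5 s8.png;  python3 look.py top 225 210 325 290 7 t8.png
```

```text
pos [0.4637 0.1566 0.115 ] jaw 89.18769928497535 F [-0.0339 -0.445  -0.5306] op 58.9946979056652 t 15.8 axis [ 0.0005  0.     -1.    ]
pos [0.4635 0.1565 0.1145] jaw 89.18735274217327 F [ 0.119  -0.0404 -0.0713] op 58.750239975829444 t 15.85 axis [-0.0002 -0.0002 -1.    ]
```

View pics/s8.png

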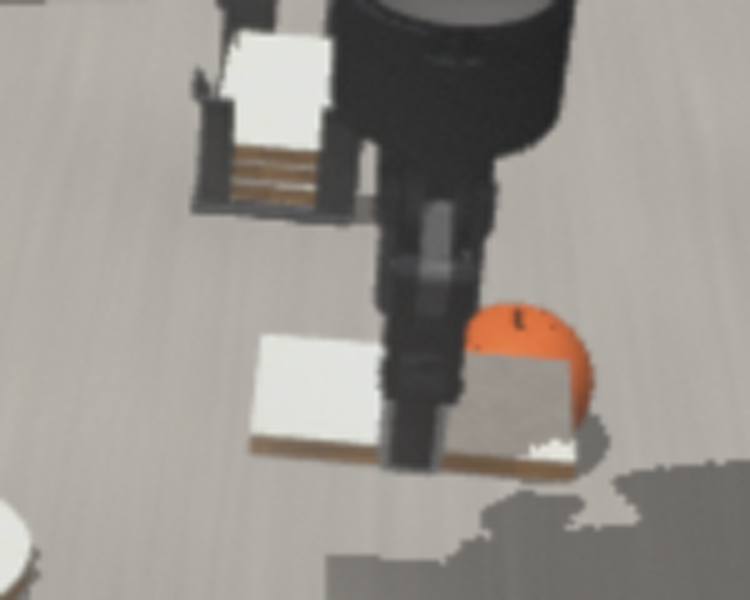

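View pics/t8.png

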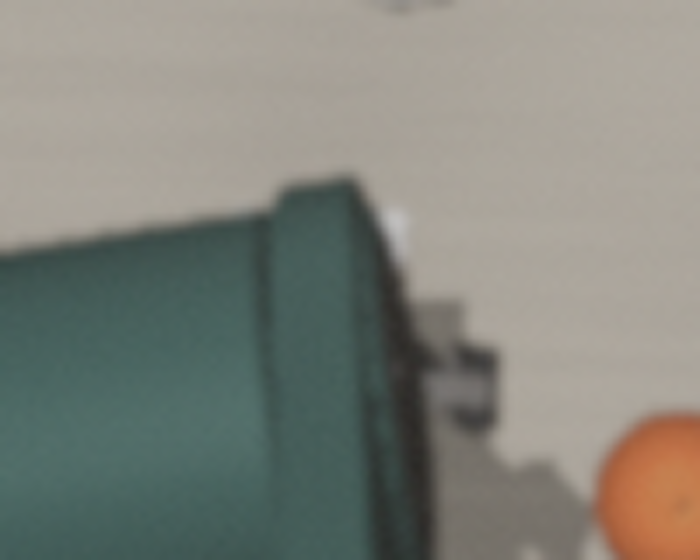

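Run:
```python
from fit import *
g=cv2.cvtColor(np.load("sideP3.npy"),cv2.COLOR_BGR2GRAY)
W=np.load("sideW3.npy")
# top surface height left part
m=np.zeros((400,640),bool);m[210:226,364:384]=1;print(np.nanmedian(W[m],0), np.nanstd(W[m][:,2]))
m=np.zeros((400,640),bool);m[214:228,402:422]=1;print(np.nanmedian(W[m],0))
# white left part only edges: ends +u (left in image), -u
rect("side",g,(.4636,.1566),.1095,np.radians(-.8),frac=(.9,.6))
```

```text
[0.4937 0.1558 0.1093] 0.0009153542077959491
[0.4281 0.1569 0.1093]
side +v offset mm 30.09 (nom 30.0) ang deg -0.71 std 0.12 n 22
side -v offset mm 31.42 (nom 30.0) ang deg -0.04 std 0.16 n 10
side +u offset mm 52.94 (nom 55.0) ang deg 0.13 std 0.14 n 30
side -u offset mm 57.16 (nom 55.0) ang deg -1.35 std 0.09 n 27
```

```bash
python3 -c "
from gen import *
print(rows([53.6,-352,+35],19,50,1,-91.7))"
```

```text
0.01 -0.07 0.01 0 0 -0.09 50; 0.04 -0.27 0.03 0 0 -0.35 50; 0.09 -0.59 0.06 0 0 -0.77 50; 0.15 -1.01 0.1 0 0 -1.31 50; 0.23 -1.51 0.15 0 0 -1.96 50; 0.32 -2.08 0.21 0 0 -2.71 50; 0.41 -2.7 0.27 0 0 -3.52 50; 0.51 -3.37 0.33 0 0 -4.39 50; 0.62 -4.05 0.4 0 0 -5.28 50; 0.72 -4.75 0.47 0 0 -6.18 50; 0.83 -5.43 0.54 0 0 -7.08 50; 0.93 -6.1 0.61 0 0 -7.94 50; 1.02 -6.72 0.67 0 0 -8.76 50; 1.11 -7.29 0.73 0 0 -9.5 50; 1.19 -7.79 0.77 0 0 -10.15 50; 1.25 -8.21 0.82 0 0 -10.7 50; 1.3 -8.53 0.85 0 0 -11.11 50; 1.33 -8.73 0.87 0 0 -11.37 50; 1.34 -8.8 0.88 0 0 -11.46 50; 1.34 -8.8 0.88 0 0 -11.46 50
```

>>> arm_command(deltas="0.01 -0.07 0.01 0 0 -0.09 50; 0.04 -0.27 0.03 0 0 -0.35 50; 0.09 -0.59 0.06 0 0 -0.77 50; 0.15 -1.01 0.1 0 0 -1.31 50; 0.23 -1.51 0.15 0 0 -1.96 50; 0.32 -2.08 0.21 0 0 -2.71 50; 0.41 -2.7 0.27 0 0 -3.52 50; 0.51 -3.37 0.33 0 0 -4.39 50; 0.62 -4.05 0.4 0 0 -5.28 50; 0.72 -4.75 0.47 0 0 -6.18 50; 0.83 -5.43 0.54 0 0 -7.08 50; 0.93 -6.1 0.61 0 0 -7.94 50; 1.02 -6.72 0.67 0 0 -8.76 50; 1.11 -7.29 0.73 0 0 -9.5 50; 1.19 -7.79 0.77 0 0 -10.15 50; 1.25 -8.21 0.82 0 0 -10.7 50; 1.3 -8.53 0.85 0 0 -11.11 50; 1.33 -8.73 0.87 0 0 -11.37 50; 1.34 -8.8 0.88 0 0 -11.46 50; 1.34 -8.8 0.88 0 0 -11.46 50")

```text
time_s: 17.9
position: [0.5169, -0.1956, 0.1497]
tcp_rot: [1.242, 1.189, -1.242]
force: [0.5, 1.0, -0.6]
opening: 0.69
```

```bash
python3 look.py side 310 40 460 200 5 s9.png;  python3 look.py top 350 190 460 290 7 t9.png
python3 - <<'E'
from fit import *
for n in("side","top"):
    g=cv2.cvtColor(np.load(n+"P3.npy"),cv2.COLOR_BGR2GRAY)
    rect(n,g,(.5172,-.1945),.1445,np.radians(-92.5),frac=(.9,.9))
E
```

```text
pos [ 0.5169 -0.1956  0.1497] jaw -2.5204251243181646 F [ 0.544   0.9725 -0.5943] op 58.9162140509069 t 17.9 axis [-0.0005  0.0003 -1.    ]
pos [ 0.5168 -0.1951  0.1496] jaw -2.475159495052418 F [-0.6775  0.0731 -0.6257] op 59.35905978970042 t 17.95 axis [-0.0008  0.0005 -1.    ]
side +v offset mm 28.13 (nom 30.0) ang deg 0.52 std 0.29 n 27
side -v offset mm 30.57 (nom 30.0) ang deg -1.09 std 0.20 n 27
side +u offset mm 56.43 (nom 55.0) ang deg -0.70 std 0.45 n 22
side -u offset mm 54.92 (nom 55.0) ang deg -0.34 std 0.28 n 27
top +v offset mm 29.56 (nom 30.0) ang deg -0.67 std 0.13 n 16
top -v offset mm 30.01 (nom 30.0) ang deg -1.92 std 0.16 n 16
top +u few
top -u offset mm 53.35 (nom 55.0) ang deg -1.45 std 0.14 n 27
```

View pics/s9.png

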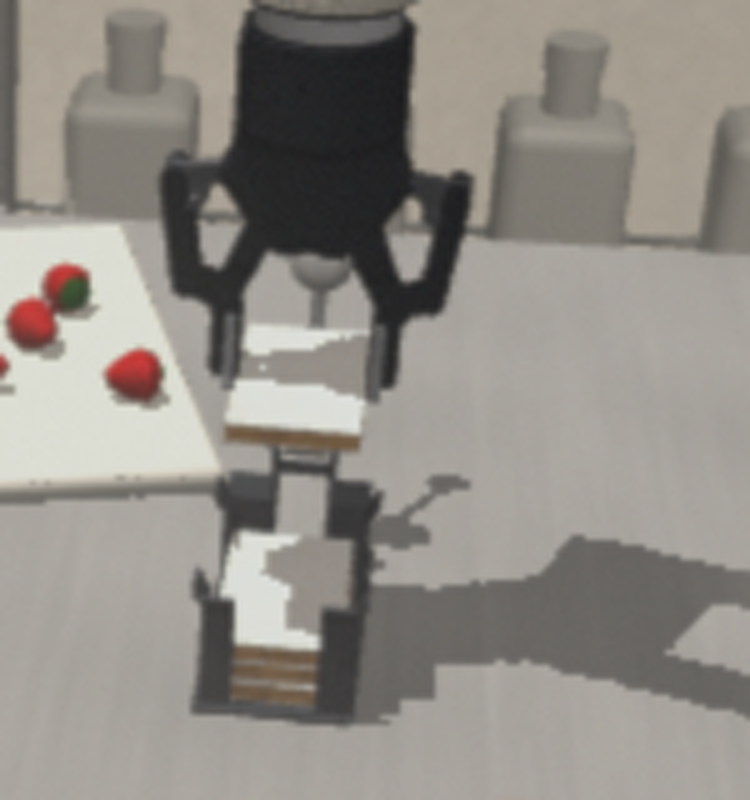

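View pics/t9.png

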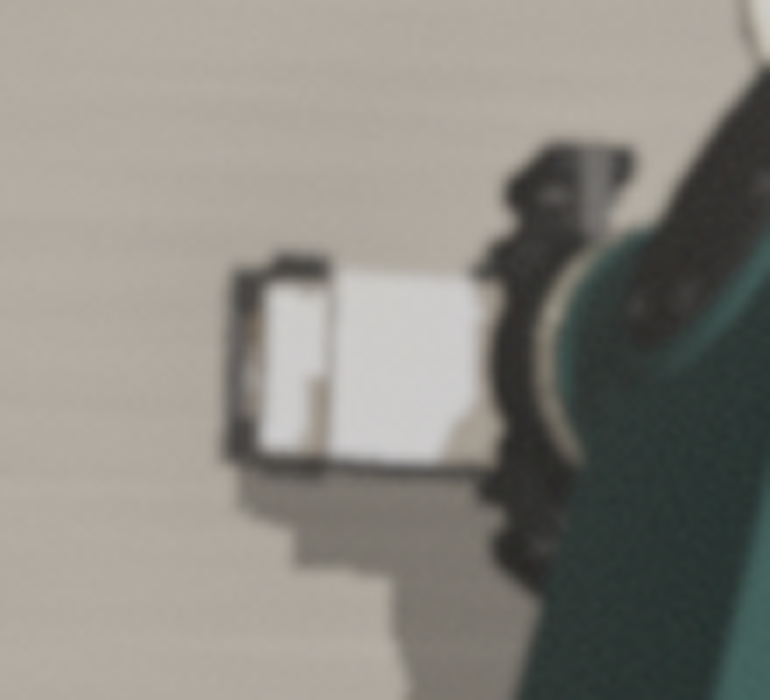

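>>> arm_command(deltas="0.01 0.03 -0.1 0 0 0 50; 0.01 0.03 -0.3 0 0 0 50; 0.01 0.03 -0.6 0 0 0 50; 0.01 0.03 -0.95 0 0 0 50; 0.01 0.03 -1.25 0 0 0 50; 0.01 0.03 -1.5 0 0 0 50; 0.01 0.03 -1.65 0 0 0 50; 0.01 0.03 -1.75 0 0 0 50; 0.01 0.03 -1.75 0 0 0 50; 0.01 0.03 -1.75 0 0 0 50")

```text
time_s: 19.0
position: [0.5179, -0.1944, 0.0801]
tcp_rot: [1.241, 1.188, -1.241]
force: [1.0, -0.1, -0.6]
opening: 0.687
```

```bash
python3 look.py side 330 80 430 200 6 s10.png;  python3 look.py top 370 210 450 280 9 t10.png
python3 - <<'E'
from fit import *
for n in("side","top"):
    g=cv2.cvtColor(np.load(n+"P3.npy"),cv2.COLOR_BGR2GRAY)
    rect(n,g,(.517,-.1945),.0745,np.radians(-92.5),frac=(.9,.6))
E
```

```text
pos [ 0.5179 -0.1944  0.0801] jaw -2.4950835246357053 F [ 1.0429 -0.1322 -0.6122] op 58.66767538434 t 19.0 axis [ 0.0004 -0.0002 -1.    ]
pos [ 0.518  -0.1945  0.0803] jaw -2.492400849488556 F [ 0.1934 -0.2919 -0.7512] op 59.01282498507024 t 19.05 axis [ 0.0007 -0.0004 -1.    ]
side +v offset mm 28.84 (nom 30.0) ang deg -0.53 std 0.20 n 23
side -v offset mm 30.24 (nom 30.0) ang deg -2.30 std 0.14 n 22
side +u offset mm 57.41 (nom 55.0) ang deg 2.21 std 1.01 n 30
side -u offset mm 54.83 (nom 55.0) ang deg -0.55 std 0.18 n 22
top +v offset mm 30.17 (nom 30.0) ang deg -1.60 std 0.24 n 16
top -v offset mm 28.54 (nom 30.0) ang deg -3.82 std 0.17 n 13
top +u few
top -u offset mm 62.58 (nom 55.0) ang deg 1.08 std 0.06 n 29
```

View pics/s10.png

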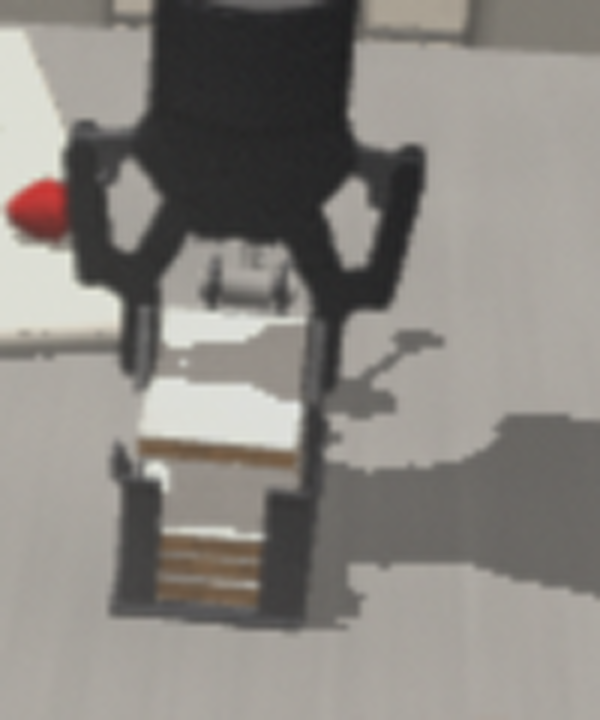

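View pics/t10.png

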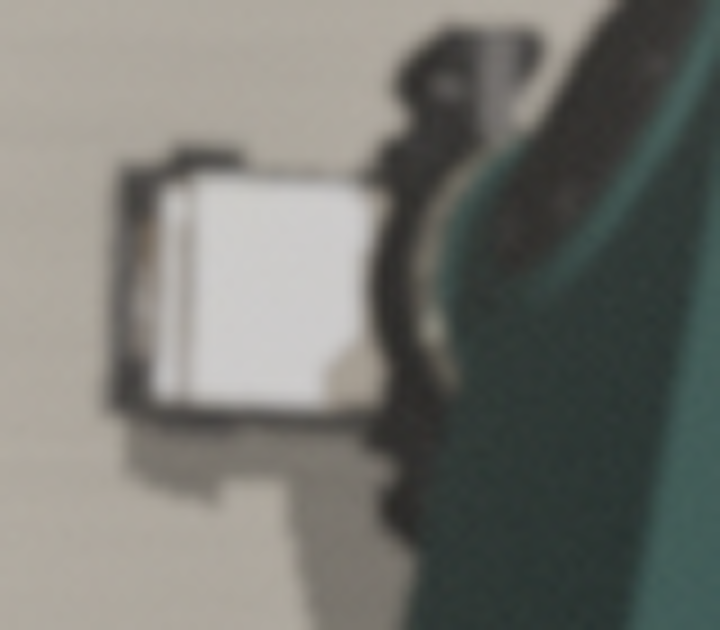

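Run:
```python
from fit import *
c=np.array([.517,-.1945,0]);yaw=np.radians(-92.5);u=np.array([np.cos(yaw),np.sin(yaw),0]);v=np.array([-u[1],u[0],0]);z=np.array([0,0,1])
H=lambda x,y,zz:c+u*x/1e3+v*y/1e3+z*zz/1e3
for x in(-53,-55,-57):print(x,(proj("top",H(x,0,74.5))[0]-[370,210]+.5)*9)
g=cv2.cvtColor(np.load("topP3.npy"),cv2.COLOR_BGR2GRAY)
for zz,x in((74.5,55),):
    E=edge("top",g,H(-54,-20,zz),H(-54,20,zz),-u,rng=.005)
    print(np.median((E-c)@u)*1e3)
for y in (30,33): print(y,[(proj("top",H(-20,s*y,74.5))[0]-[370,210]+.5)*9 for s in(1,-1)])
```

```text
-53 [199.1549 289.8174]
-55 [191.9448 289.3352]
-57 [184.7342 288.8529]
-53.743420547179426
30 [array([322.3925, 189.085 ]), array([313.6805, 407.2944])]
33 [array([322.8246, 178.2623]), array([313.2413, 418.2935])]
```

>>> arm_command(deltas="-0.01 0.02 -0.05 0 0 0 50; -0.01 0.02 -0.15 0 0 0 50; -0.01 0.02 -0.27 0 0 0 50; -0.01 0.02 -0.4 0 0 0 50; -0.01 0.02 -0.5 0 0 0 50; -0.01 0.02 -0.58 0 0 0 50; -0.01 0.02 -0.65 0 0 0 50; -0.01 0.02 -0.65 0 0 0 50")

```text
time_s: 19.9
position: [0.517, -0.1933, 0.0534]
tcp_rot: [1.241, 1.189, -1.242]
force: [0.2, -0.2, -1.3]
opening: 0.688
```

```bash
python3 look.py side 330 80 430 200 6 s11.png
```

```text
pos [ 0.517  -0.1933  0.0534] jaw -2.4936022248538836 F [ 0.2163 -0.2496 -1.3474] op 58.75369206575013 t 19.9 axis [-0.0008  0.0004 -1.    ]
```

View pics/s11.png

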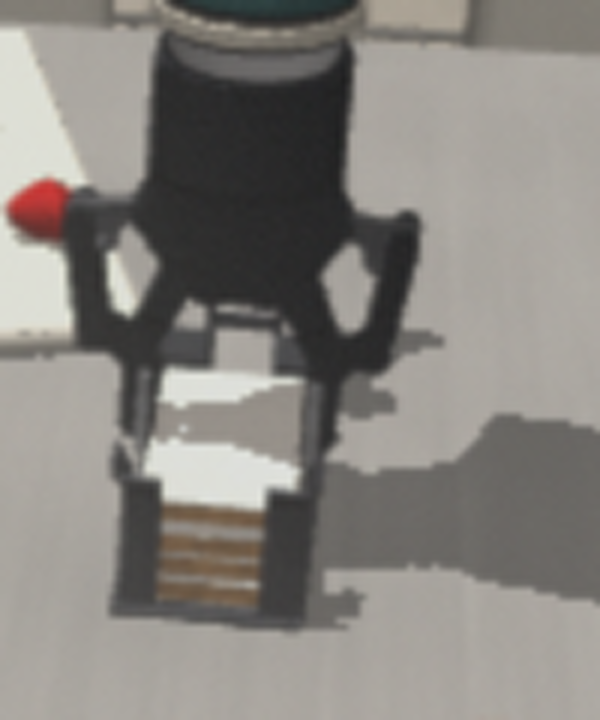

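The board (rows 505–530) is inside the guides with no contact force. I'll lower it the last few mm.

>>> arm_command(deltas="0 0 -0.03 0 0 0 50; 0 0 -0.06 0 0 0 50; 0 0 -0.08 0 0 0 50; 0 0 -0.1 0 0 0 50; 0 0 -0.1 0 0 0 50")

```text
time_s: 20.45
position: [0.5172, -0.1934, 0.0498]
tcp_rot: [1.241, 1.189, -1.241]
force: [-0.0, -0.1, -0.9]
opening: 0.688
```

>>> arm_command(deltas="0 0 -0.02 0 0 0 50; 0 0 -0.04 0 0 0 50; 0 0 -0.04 0 0 0 50")

```text
time_s: 20.75
position: [0.5173, -0.1935, 0.0492]
tcp_rot: [1.241, 1.188, -1.241]
force: [-2.9, 1.1, 9.9]
opening: 0.686
```

>>> arm_command(deltas="0 0 0.01 0 0 0 56; 0 0 0.01 0 0 0 60; 0 0 0.01 0 0 0 63; 0 0 0.01 0 0 0 66; 0 0 0.01 0 0 0 70; 0 0 0.01 0 0 0 70; 0 0 0.01 0 0 0 70")

```text
time_s: 21.45
position: [0.5172, -0.1934, 0.0486]
tcp_rot: [1.241, 1.189, -1.241]
force: [0.5, 0.0, -0.0]
opening: 0.818
```

```bash
python3 look.py side 330 80 430 200 6 s12.png
```

```text
pos [ 0.5172 -0.1934  0.0486] jaw -2.4930279384562977 F [ 0.458   0.0272 -0.0281] op 69.86041082381314 t 21.45 axis [-0.0002  0.0001 -1.    ]
```

View pics/s12.png

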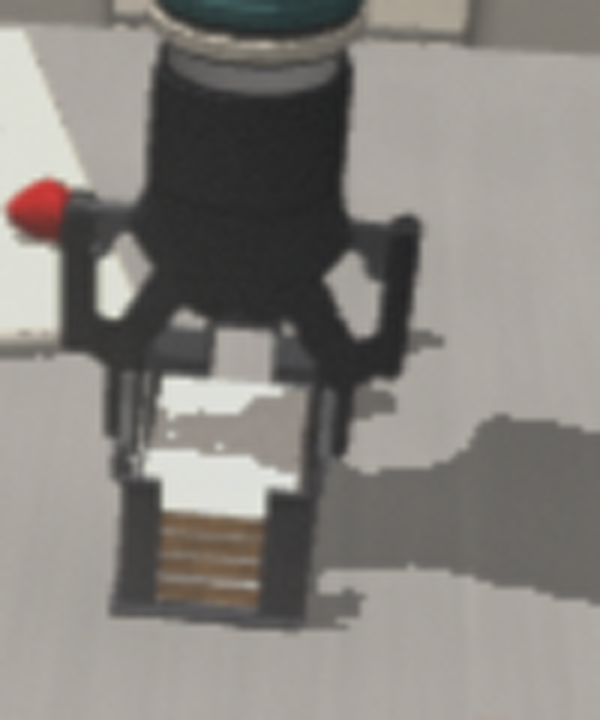

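>>> arm_command(deltas="0 0 0.1 0 0 0 70; 0 0 0.4 0 0 0 70; 0 0 0.9 0 0 0 70; 0 0 1.5 0 0 0 70; 0 0 2.3 0 0 0 70; 0 0 3.2 0 0 0 70; 0 0 4.1 0 0 0 70; 0 0 4.9 0 0 0 70; 0 0 5.5 0 0 0 70; 0 0 5.8 0 0 0 70; 0 0 5.8 0 0 0 70")

```text
time_s: 22.6
position: [0.5181, -0.1939, 0.2829]
tcp_rot: [1.241, 1.184, -1.239]
force: [-0.5, -0.2, -0.2]
opening: 0.82
```

```bash
python3 look.py side 335 20 435 190 5 s13.png; python3 look.py top 370 210 450 280 9 t13.png;  python3 - <<'E'
from fit import *
W=np.load("sideW3.npy");w=W[(abs(W[...,0]-.517)<.028)&(W[...,1]>-.245)&(W[...,1]<-.145)&(W[...,2]>.03)&(W[...,2]<.06)]
A=np.c_[w[:,:2]-w[:,:2].mean(0),np.ones(len(w))];print(len(w),np.median(w[:,2]),np.linalg.lstsq(A,w[:,2],rcond=None)[0])
for n in("side","top"):
    g=cv2.cvtColor(np.load(n+"P3.npy"),cv2.COLOR_BGR2GRAY)
    rect(n,g,(.517,-.1945),.044,np.radians(-92.5),frac=(.6,.6))
E
```

```text
pos [ 0.5181 -0.1939  0.2829] jaw -2.488840189613285 F [-0.4963 -0.1648 -0.2132] op 69.98837240161899 t 22.6 axis [ 0.0036 -0.0019 -1.    ]
pos [ 0.5172 -0.1935  0.2812] jaw -2.4913556219764295 F [-0.4469  0.056  -0.0989] op 69.76002718619071 t 22.65 axis [ 0.001  -0.0006 -1.    ]
442 0.044022836289720146 [-0.0056 -0.0005  0.044 ]
side +v offset mm 28.50 (nom 30.0) ang deg -0.40 std 0.31 n 28
side -v offset mm 31.94 (nom 30.0) ang deg -1.28 std 0.16 n 27
side +u offset mm 54.85 (nom 55.0) ang deg 0.78 std 0.34 n 28
side -u offset mm 56.16 (nom 55.0) ang deg -0.86 std 0.15 n 21
top +v offset mm 30.85 (nom 30.0) ang deg 0.07 std 0.15 n 30
top -v offset mm 31.00 (nom 30.0) ang deg -0.64 std 0.11 n 30
top +u offset mm 55.32 (nom 55.0) ang deg 0.51 std 0.09 n 30
top -u offset mm 56.56 (nom 55.0) ang deg 2.22 std 0.10 n 30
```

View pics/s13.png

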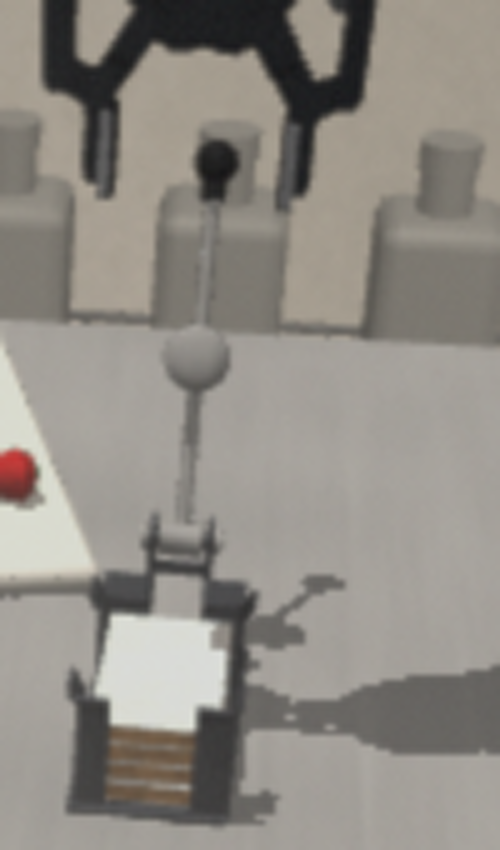

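View pics/t13.png

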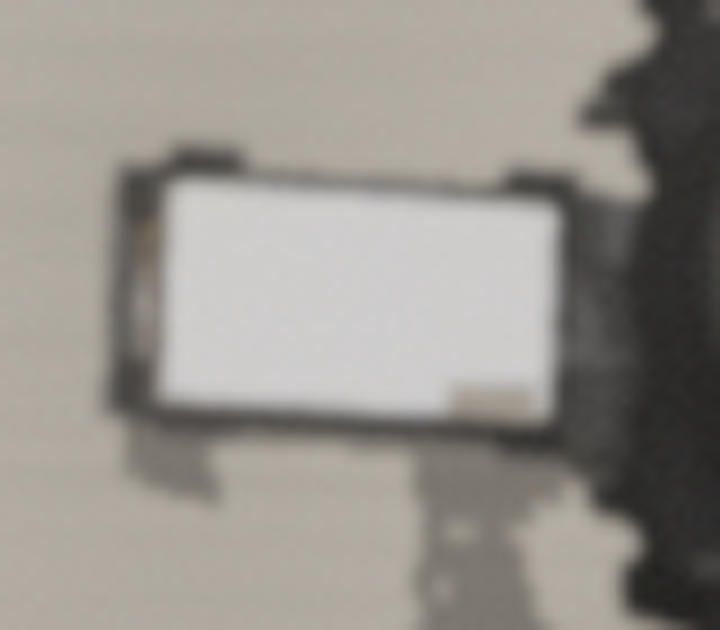

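>>> arm_command(deltas="-0.01 -0.2 0 0 0 0 70; -0.03 -0.7 0 0 0 0 70; -0.06 -1.4 0 0 0 0 70; -0.09 -2.1 0 0 0 0 70; -0.12 -2.8 0 0 0 0 70; -0.15 -3.5 0 0 0 0 70; -0.18 -4 0 0 0 0 70; -0.18 -4.2 0 0 0 0 70; -0.18 -4.2 -0.1 0 0 0 70; -0.18 -4.2 -0.35 0 0 0 70; -0.18 -4.2 -0.65 0 0 0 60; -0.18 -4.2 -0.95 0 0 0 45; -0.18 -4.2 -1.1 0 0 0 40; -0.18 -4.2 -1.17 0 0 0 35; -0.18 -4.2 -1.17 0 0 0 30; -0.18 -4.2 -1.17 0 0 0 30", newtons=30)

```text
time_s: 24.3
position: [0.5103, -0.3616, 0.2342]
tcp_rot: [1.241, 1.188, -1.241]
force: [1.4, -0.2, 0.1]
opening: 0.35
```

```bash
python3 look.py side 335 20 435 190 5 s14.png
```

```text
pos [ 0.5103 -0.3616  0.2342] jaw -2.486622759475523 F [ 1.3802 -0.1647  0.1034] op 29.91621826495697 t 24.3 axis [ 0.0004 -0.0004 -1.    ]
```

View pics/s14.png

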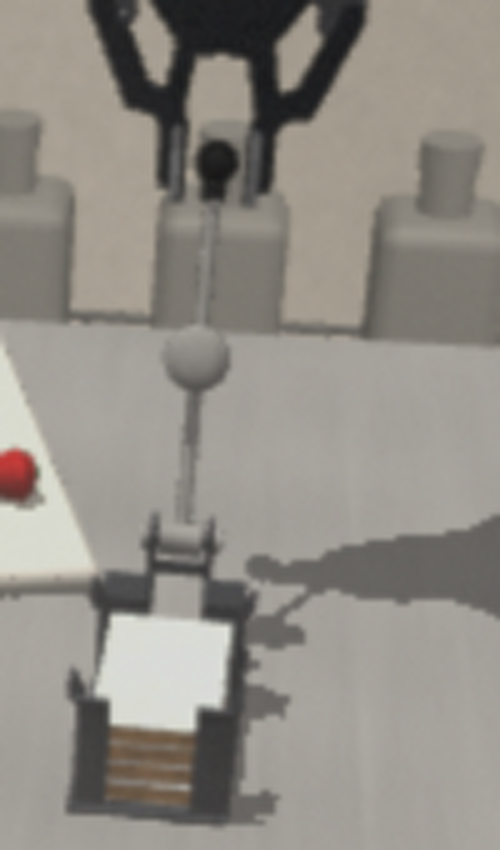

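The knob at (217,160) is between the pads, and the board at (165,670) is square in the guides. Closing on the knob.

>>> arm_command(deltas="0 0 0 0 0 0 20; 0 0 0 0 0 0 10; 0 0 0 0 0 0 10; 0 0 0 0 0 0 10; 0 0 0 0 0 0 10", newtons=30)

```text
time_s: 24.85
position: [0.5098, -0.3617, 0.2346]
tcp_rot: [1.241, 1.188, -1.242]
force: [-3.6, -0.1, 4.9]
opening: 0.236
```

```bash
python3 -c "
from gen import *
print(arc(2.0,1.1,20,10,0,yaw=-92.6))
print(arc(1.1,.3,20,10,0,yaw=-92.6))
print(arc(.3,.04,16,10,1,yaw=-92.6))"
```

```text
0.00 0.03 0.01 0 0 0 10; 0.00 0.11 0.05 0 0 0 10; 0.01 0.23 0.10 0 0 0 10; 0.02 0.40 0.16 0 0 0 10; 0.03 0.60 0.23 0 0 0 10; 0.04 0.84 0.29 0 0 0 10; 0.05 1.10 0.34 0 0 0 10; 0.06 1.39 0.39 0 0 0 10; 0.08 1.69 0.41 0 0 0 10; 0.09 2.00 0.41 0 0 0 10; 0.10 2.30 0.40 0 0 0 10; 0.12 2.60 0.36 0 0 0 10; 0.13 2.89 0.31 0 0 0 10; 0.14 3.15 0.24 0 0 0 10; 0.15 3.38 0.17 0 0 0 10; 0.16 3.59 0.09 0 0 0 10; 0.17 3.75 0.02 0 0 0 10; 0.18 3.87 -0.03 0 0 0 10; 0.18 3.95 -0.07 0 0 0 10; 0.18 3.97 -0.08 0 0 0 10
0.00 0.02 -0.01 0 0 0 10; 0.00 0.09 -0.05 0 0 0 10; 0.01 0.20 -0.11 0 0 0 10; 0.02 0.33 -0.19 0 0 0 10; 0.02 0.49 -0.29 0 0 0 10; 0.03 0.67 -0.42 0 0 0 10; 0.04 0.86 -0.57 0 0 0 10; 0.05 1.05 -0.74 0 0 0 10; 0.06 1.24 -0.93 0 0 0 10; 0.06 1.42 -1.13 0 0 0 10; 0.07 1.59 -1.34 0 0 0 10; 0.08 1.75 -1.56 0 0 0 10; 0.09 1.88 -1.78 0 0 0 10; 0.09 2.00 -1.99 0 0 0 10; 0.09 2.09 -2.19 0 0 0 10; 0.10 2.17 -2.37 0 0 0 10; 0.10 2.22 -2.51 0 0 0 10; 0.10 2.26 -2.63 0 0 0 10; 0.10 2.29 -2.70 0 0 0 10; 0.10 2.29 -2.73 0 0 0 10
0.00 0.00 -0.01 0 0 0 10; 0.00 0.01 -0.05 0 0 0 10; 0.00 0.03 -0.11 0 0 0 10; 0.00 0.05 -0.18 0 0 0 10; 0.00 0.07 -0.27 0 0 0 10; 0.00 0.10 -0.36 0 0 0 10; 0.01 0.12 -0.47 0 0 0 10; 0.01 0.14 -0.58 0 0 0 10; 0.01 0.16 -0.69 0 0 0 10; 0.01 0.17 -0.79 0 0 0 10; 0.01 0.18 -0.89 0 0 0 10; 0.01 0.19 -0.98 0 0 0 10; 0.01 0.19 -1.06 0 0 0 10; 0.01 0.20 -1.12 0 0 0 10; 0.01 0.20 -1.16 0 0 0 10; 0.01 0.20 -1.17 0 0 0 10; 0.01 0.20 -1.17 0 0 0 10
```

>>> arm_command(deltas="0 0.03 0.01 0 0 0 10; 0 0.11 0.05 0 0 0 10; 0.01 0.23 0.1 0 0 0 10; 0.02 0.4 0.16 0 0 0 10; 0.03 0.6 0.23 0 0 0 10; 0.04 0.84 0.29 0 0 0 10; 0.05 1.1 0.34 0 0 0 10; 0.06 1.39 0.39 0 0 0 10; 0.08 1.69 0.41 0 0 0 10; 0.09 2 0.41 0 0 0 10; 0.1 2.3 0.4 0 0 0 10; 0.12 2.6 0.36 0 0 0 10; 0.13 2.89 0.31 0 0 0 10; 0.14 3.15 0.24 0 0 0 10; 0.15 3.38 0.17 0 0 0 10; 0.16 3.59 0.09 0 0 0 10; 0.17 3.75 0.02 0 0 0 10; 0.18 3.87 -0.03 0 0 0 10; 0.18 3.95 -0.07 0 0 0 10; 0.18 3.97 -0.08 0 0 0 10")

```text
time_s: 26.85
position: [0.5169, -0.2019, 0.2301]
tcp_rot: [1.241, 1.19, -1.241]
force: [-4.9, 1.1, 1.9]
opening: 0.235
```

```bash
python3 look.py side 300 0 440 190 4 s15.png
```

```text
pos [ 0.5169 -0.2019  0.2301] jaw -2.4782666598855907 F [-4.9416  1.1476  1.886 ] op 20.07702246476552 t 26.85 axis [-0.0011  0.0008 -1.    ]
```

View pics/s15.png

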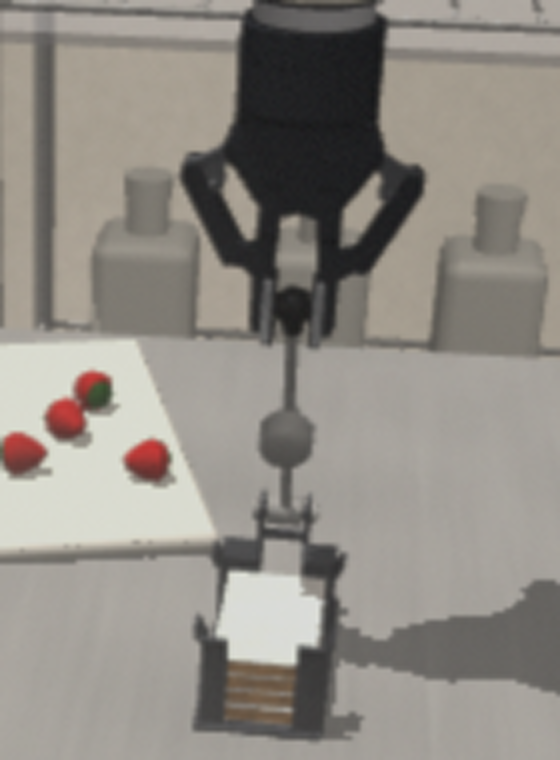

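The knob at (293,308) is still held and the arm is coming forward. I'll carry on, slowly.

>>> arm_command(deltas="0 0.02 -0.01 0 0 0 10; 0 0.09 -0.05 0 0 0 10; 0 0.2 -0.11 0 0 0 10; 0.01 0.33 -0.19 0 0 0 10; 0.01 0.49 -0.29 0 0 0 10; 0.01 0.67 -0.42 0 0 0 10; 0.02 0.86 -0.57 0 0 0 10; 0.03 1.05 -0.74 0 0 0 10; 0.04 1.24 -0.93 0 0 0 10; 0.04 1.42 -1.13 0 0 0 10; 0.05 1.59 -1.34 0 0 0 10; 0.06 1.75 -1.56 0 0 0 10; 0.07 1.88 -1.78 0 0 0 10; 0.07 2 -1.99 0 0 0 10; 0.07 2.09 -2.19 0 0 0 10; 0.08 2.17 -2.37 0 0 0 10; 0.08 2.22 -2.51 0 0 0 10; 0.08 2.26 -2.63 0 0 0 10; 0.08 2.29 -2.7 0 0 0 10; 0.08 2.29 -2.73 0 0 0 10")

```text
time_s: 28.9
position: [0.5207, -0.111, 0.1214]
tcp_rot: [1.242, 1.188, -1.241]
force: [0.5, 3.3, 0.8]
opening: 0.234
```

>>> arm_command(deltas="0 0 -0.01 0 0 0 10; 0 0.01 -0.05 0 0 0 10; 0 0.03 -0.11 0 0 0 10; 0 0.05 -0.18 0 0 0 10; 0 0.07 -0.27 0 0 0 10; 0 0.1 -0.36 0 0 0 10; 0.01 0.12 -0.47 0 0 0 10; 0.01 0.14 -0.58 0 0 0 10; 0.01 0.16 -0.69 0 0 0 10; 0.01 0.17 -0.79 0 0 0 10; 0.01 0.18 -0.89 0 0 0 10; 0.01 0.19 -0.98 0 0 0 10; 0.01 0.19 -1.05 0 0 0 10; 0.01 0.2 -1.1 0 0 0 10; 0.01 0.2 -1.14 0 0 0 10; 0.01 0.2 -1.16 0 0 0 10; 0.01 0.2 -1.16 0 0 0 10")

```text
time_s: 30.6
position: [0.5211, -0.1031, 0.0751]
tcp_rot: [1.241, 1.188, -1.241]
force: [1.8, -0.1, -0.9]
opening: 0.23
```

```bash
python3 look.py side 330 60 430 190 6 s16.png
```

```text
pos [ 0.5211 -0.1031  0.0751] jaw -2.4953685393673677 F [ 1.7734 -0.1019 -0.9141] op 19.608081909826172 t 30.6 axis [ 0.0003 -0.0001 -1.    ]
```

View pics/s16.png

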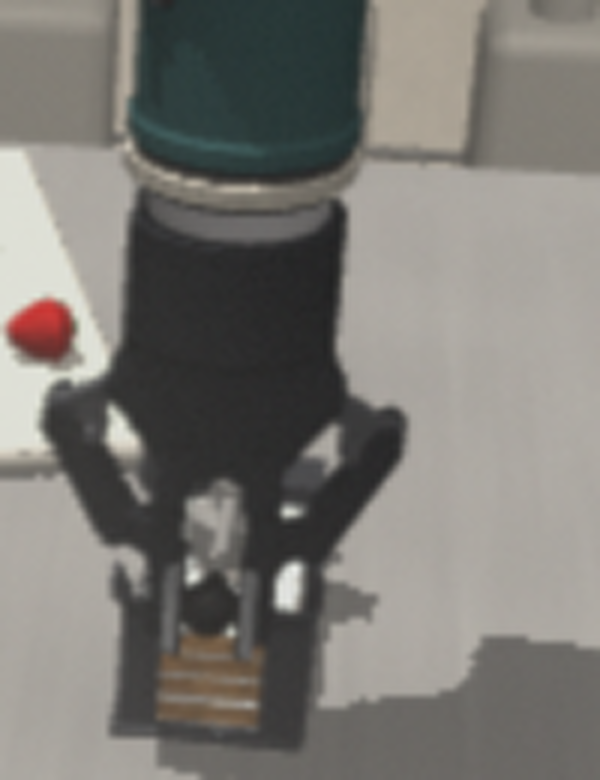

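>>> arm_command(deltas="0 0 -0.03 0 0 0 10; 0 0 -0.06 0 0 0 10; 0 0 -0.09 0 0 0 10; 0 0 -0.11 0 0 0 10; 0 0 -0.11 0 0 0 10")

```text
time_s: 31.15
position: [0.521, -0.103, 0.0706]
tcp_rot: [1.241, 1.188, -1.241]
force: [3.1, 1.4, -0.7]
opening: 0.235
```

>>> arm_command(deltas="0 0 -0.01 0 0 0 10; 0 0 -0.03 0 0 0 10; 0 0 -0.03 0 0 0 10")

```text
time_s: 31.45
position: [0.521, -0.103, 0.0694]
tcp_rot: [1.241, 1.188, -1.241]
force: [3.6, 1.5, -1.0]
opening: 0.234
```

>>> arm_command(deltas="0 0 -0.01 0 0 0 10; 0 0 -0.02 0 0 0 10; 0 0 -0.02 0 0 0 10")

```text
time_s: 31.75
position: [0.521, -0.103, 0.0687]
tcp_rot: [1.241, 1.188, -1.241]
force: [4.8, 1.3, 0.9]
opening: 0.229
```

>>> arm_command(deltas="0 0 -0.01 0 0 0 10; 0 0 -0.02 0 0 0 10; 0 0 -0.02 0 0 0 10")

```text
time_s: 32.05
position: [0.521, -0.103, 0.0682]
tcp_rot: [1.241, 1.188, -1.241]
force: [4.0, 1.2, 5.3]
opening: 0.233
```

The foot is now resting on the board: Fz rose to 5 N. I'll release gently.

>>> arm_command(deltas="0 0 0.01 0 0 0 19; 0 0 0.01 0 0 0 21; 0 0 0.01 0 0 0 23; 0 0 0.01 0 0 0 26; 0 0 0.01 0 0 0 30; 0 0 0.01 0 0 0 40; 0 0 0.01 0 0 0 50; 0 0 0.01 0 0 0 55; 0 0 0.01 0 0 0 55")

```text
time_s: 32.95
position: [0.5206, -0.103, 0.0682]
tcp_rot: [1.241, 1.189, -1.241]
force: [-1.1, 0.1, -0.2]
opening: 0.645
```

```bash
python3 look.py side 330 60 430 190 6 s17.png
```

```text
pos [ 0.5206 -0.103   0.0682] jaw -2.4933514876636855 F [-1.1448  0.1168 -0.1608] op 55.07697865373051 t 32.95 axis [-0.0004  0.0001 -1.    ]
```

View pics/s17.png

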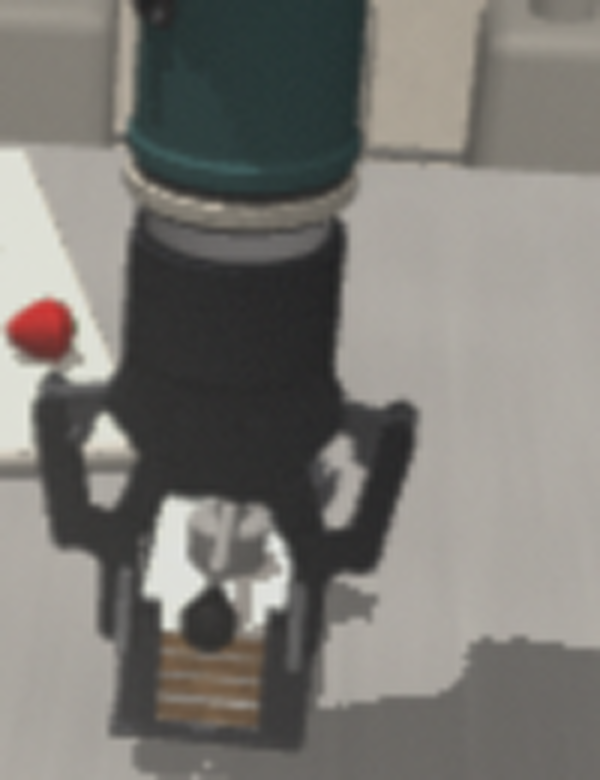

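The knob at (210,617) is free, with a finger well clear on each side. Now I'll rise straight up and away.

>>> arm_command(deltas="0 0 0.1 0 0 0 60; 0 0 0.4 0 0 0 60; 0 0 0.9 0 0 0 60; 0 0 1.6 0 0 0 60; 0 0 2.4 0 0 0 60; 0 0 3.2 0 0 0 60; 0 0 4 0 0 0 60; 0 0 4.6 0 0 0 60; -0.3 0.5 5 0 0 0 60; -0.8 1.3 5 0 0 0 60; -1.5 2.3 5 0 0 0 60; -2 3.2 5 0 0 0 60; -2.3 3.7 5 0 0 0 60; -2.4 3.8 5 0 0 0 60; -2.4 3.8 5 0 0 0 60")

```text
time_s: 34.5
position: [0.4245, 0.0493, 0.2691]
tcp_rot: [1.24, 1.188, -1.239]
force: [0.5, -0.3, 0.5]
opening: 0.704
```

```bash
python3 look.py side 0 0 640 400 1 s18.png; python3 look.py top 355 205 460 285 7 t18.png
python3 - <<'E'
from fit import *
S=np.load("sideP3.npy");cv2.imwrite("pics/s18c.png",cv2.resize(S[110:200,335:405],None,fx=7,fy=7,interpolation=cv2.INTER_CUBIC))
T=np.load("topP3.npy");cv2.imwrite("pics/t18f.png",T)
for n in("top","side"):
    W=np.load(n+"W3.npy");w=W[(abs(W[...,0]-.517)<.03)&(W[...,1]>-.25)&(W[...,1]<-.14)&(W[...,2]>.03)&(W[...,2]<.047)]
    print(n,len(w),np.median(w[:,2]))
    W=np.load(n+"W3.npy");w=W[(abs(W[...,0]-.521)<.012)&(W[...,1]>-.115)&(W[...,1]<-.085)&(W[...,2]>.03)&(W[...,2]<.12)]
    print("knob",len(w),w[:,2].max() if len(w) else 0)
g=cv2.cvtColor(T,cv2.COLOR_BGR2GRAY);rect("top",g,(.517,-.1945),.044,np.radians(-92.5),frac=(.6,.6))
E
```

```text
pos [0.4245 0.0493 0.2691] jaw -2.3925957879560307 F [ 0.4887 -0.2883  0.4622] op 60.08425624518351 t 34.5 axis [ 0.0012 -0.0004 -1.    ]
pos [0.4253 0.0486 0.269 ] jaw -2.4496454108547687 F [-0.1232 -1.0847  0.3654] op 59.95010706165741 t 34.55 axis [ 0.0016 -0.0006 -1.    ]
top 753 0.04370000481092706
knob 76 0.08367581101845478
side 309 0.043642660399288324
knob 82 0.0836456371360752
top +v offset mm 30.83 (nom 30.0) ang deg 0.05 std 0.14 n 30
top -v offset mm 31.00 (nom 30.0) ang deg -0.32 std 0.07 n 30
top +u offset mm 55.11 (nom 55.0) ang deg 0.32 std 0.15 n 21
top -u offset mm 56.23 (nom 55.0) ang deg 3.53 std 0.14 n 24
```

View pics/s18.png

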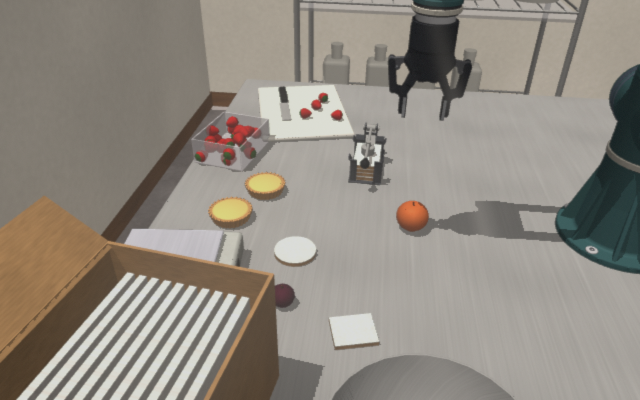

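View pics/s18c.png

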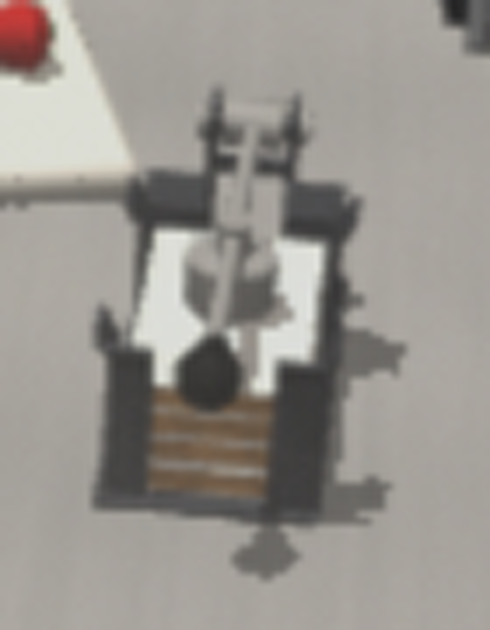

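View pics/t18f.png

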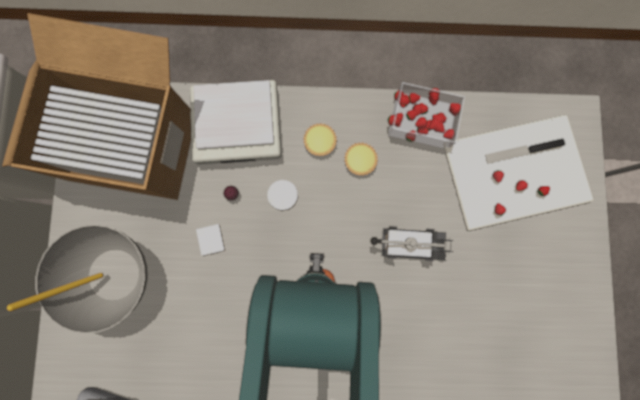

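The final pictures show four boards stacked square in the guides. The foot rests on the top board, and the knob's top is at 83.6 mm, which puts the arm at about 0 rad. The bystanders are where they were.

```bash
python3 -c "
from cell import bot,monitor
print(bot.job_done()); print(monitor.observe()['time_s'])"
```

```text
the job is handed in; nothing more can be done
None
the job is handed in; nothing more can be done
```

The loose oblong board is on top of the pile and the weighted arm rests on it again. I handed the job in with the robot's clock at about 34.6 s.

**What I did:** I pinched the knob and swung the arm back to its stop, where it stayed after I let go. I then gripped the board across its width, lowered it into the guides and released it. Finally I took the knob again, lowered the arm until the wrist force showed contact (about 5 N), and released it there before backing away.

**Last checks:**
- **Board:** its top face reads about 44 mm above the bench and was level when checked. It is centred within about 1 mm inside the corner guides.
- **Arm:** the knob's top reads 83.6 mm, which puts the arm at about 0 rad, as expected on four boards.
- **Other things:** the tarts, plum, round board and short board look unmoved in both camera views. The nectarine looks unmoved in the side view but was mostly hidden behind the robot in the top one.
- **Forces:** the highest wrist force I read was about 10 N, when the board met the pile.

**Disagreements:** the two cameras differ by about 1–2 mm in x. The board's front-edge fit in the top view gave an odd angle (3.5°), probably because the front guide hides part of that edge; the other three edges agree within about 0.4°.

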